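Open the roll-top case and dress its sloped rack

TASK

Raise the slatted roll-top shutter of the display case all the way back until it stays open by itself, and leave it open. Take the two steel dish brackets off the sloped rack inside the case and put them in the open parts tray, and lay every smoky bezel from the counter on the rack, side by side and flat on the slope, each with its length running up the slope between the lip and the backstop. Leave the decoder card, the black reel and the screwdriver that lie about the counter where they are.

Things in the scene. Friction and masses are not known exactly. Their poses are not given: they have to be found in the camera images.
- case: Fixed roll-top case, 410 deep (x), 350 wide (y), 235 mm high, clear sides. Origin under its centre on the counter; z up, -x is its front. Two side arches (tracks, 323 mm apart inside) are half circles of mid radius 190 mm, 28 mm deep, about an axis along y 30 mm above the origin. Upright inner panel behind the rack at x = -35 mm, 112 mm high. Opened, the front half is free from above; shutter over the rear half.
- shutter (a joint): Angle of the brown slatted shutter on its curved tracks, rad: 0 closed (down in front), 1.48 fully open (stop). Slats (323 mm wide, 8 mm thick, radius 190 mm) all turn about the case's axis, handle going up and rearwards. Let go below about 0.5 rad it slides shut; above about 1.1 it runs on open; between, it rests by friction. Raising takes about 3 N at the handle.
- handle (a point): Middle of the shutter's handle: a round steel bar 10 mm thick, 120 mm long, parallel to the case's y axis, on two posts at its ends; its centre line is 45 mm out from the slats' middle, at radius 235 mm from the case's axis. Closed, it lies at the front, 12 degrees above the level of the axis.
- rack: Fixed white sloped rack in the front half of the case: board 120 (x) by 312 mm (y), tilted 0.35 rad, low end in front. Origin at the centre of its top face; x up the slope (rearwards), y across, z normal to the face. Lip 12 mm high along the low edge (inner face x = -57 mm), backstop 30 mm high along the high edge (inner face x = +57 mm). Origin 55 mm over the counter.
- bracket1_mid (a point): One of two alike: polished steel dish bracket, about 0.25 kg, an upside-down T: base plate 80 x 44 x 5 mm, upright web along its middle 80 mm long, 9 mm thick, top 33 mm above the underside. This point is its centre, 16.5 mm above the underside; x along its length, z from base to web. It starts base down on the rack, length up the slope, under the closed shutter.
- bracket2_mid (a point): One of two alike: polished steel dish bracket, about 0.25 kg, an upside-down T: base plate 80 x 44 x 5 mm, upright web along its middle 80 mm long, 9 mm thick, top 33 mm above the underside. This point is its centre, 16.5 mm above the underside; x along its length, z from base to web. It starts base down on the rack, length up the slope, under the closed shutter.
- tray: Fixed grey open parts tray on the counter, 170 (x) x 130 (y) mm outside, 30 mm high, walls 4 mm, floor about 4 mm. Origin under its centre on the counter, z up.
- bezel1_mid (a point): Smoky dark acrylic LED bezel, a bar 90 mm long (x) x 22 mm wide (y) x 18 mm high (z), 50 g, lying on the counter at the start. This point is its centre. Between two and four such bezels are present; an absent one has no pose.
- bezel2_mid (a point): Smoky dark acrylic LED bezel, a bar 90 mm long (x) x 22 mm wide (y) x 18 mm high (z), 50 g, lying on the counter at the start. This point is its centre. Between two and four such bezels are present; an absent one has no pose.
- bezel3_mid (a point): Smoky dark acrylic LED bezel, a bar 90 mm long (x) x 22 mm wide (y) x 18 mm high (z), 50 g, lying on the counter at the start. This point is its centre. Between two and four such bezels are present; an absent one has no pose.
- bezel4_mid (a point): Smoky dark acrylic LED bezel, a bar 90 mm long (x) x 22 mm wide (y) x 18 mm high (z), 50 g, lying on the counter at the start. This point is its centre. Between two and four such bezels are present; an absent one has no pose.
- decoder_card: teal decoder card, 86 x 54 x 6 mm. Not part of the job, to be left where it is. Origin under its centre.
- reel: black reel, 56 mm across, 18 mm high. Not part of the job, to be left where it is. Origin under its centre.
- screwdriver: screwdriver, 170 mm long, lying flat. Not part of the job, to be left where it is. Origin under its centre.
- bezel1: the same thing as its centre point; origin under its centre
- bezel2: the same thing as its centre point; origin under its centre
- bezel3: the same thing as its centre point; origin under its centre
- bezel4: the same thing as its centre point; origin under its centre
- bracket1: the same thing as its centre point; origin under its centre
- bracket2: the same thing as its centre point; origin under its centre
There are look-alikes about, which are no part of the job. What is shaped like the bracket2 but orange is not meant.

How it is judged:
By the outcome, as a careful person would: the job done as asked, in the order asked, and still so for the second after the job is handed in, with the robot touching nothing.
Of bezel1, bezel2, bezel3, bezel4 only 2 to 4 are there at a start; the rules pass over those that are not, and their reading is None.
At some moment in a run one of bezel1, bezel2, bezel3, bezel4 may be knocked a few centimetres aside while the robot is not near it.
Once in a run the grip may slacken for a moment while it holds something.
It also fails if it takes over 210 s, if anything falls off the work surface, if the arm or the gripper's body presses on something with over 40 N, if the wrist force passes 120 N, or if a joint passes its speed limit or range.

ROBOT

A 6-joint arm with a two-finger parallel gripper is mounted at the origin on the work surface. World frame = base frame: x ahead of the robot, y to its left, z up, the work surface at z = 0. Lengths are in m, angles in degrees, forces in N, time in s.
With the tool pointing down it reaches from about 0.3 to 0.875 m from the base axis. Payload 4.2 kg.
Tool frame: the origin (TCP) lies between the finger pads; the fingertips stand r.tip_reach ahead of it and the grasp point (between the pads) lies 6 mm ahead of it (r.tip_reach is the distance from the TCP to the fingertips, in m); z points along the fingers, y is the line along which they close (so a half turn about z gives the same grasp; the last joint's range is limited). The gripper opens to 85 mm and grips with 20 to 120 N. Pads are 22 mm wide; open, the fingers measure 114 mm over their backs; the gripper's body (76 mm by 85 mm) begins 54 mm behind the grasp point. The pads swing forward as they close: fully open they stand 13 mm farther back than shut.
Start: joints at [-66.406, 18.312, 89.639, -0, 72.044, -1.146], TCP at [0.241, -0.522, 0.256] pointing down, gripper open.
Joint ranges: [-177.97, 177.97], [-48.28, 115.42], [12.27, 149.76], [-77.06, 257.06], [2.81, 150.46], [-146.56, 146.56]. Speed limits (degrees/s): [147.25, 147.25, 180, 180, 180, 180].

INTERFACE

Orientations are given as a 3x3 rotation matrix whose columns are the frame's x, y, z axes.
In Python, from station import get_obs, viewer, r gives the robot as it stands.
- The arm moves only by the tool carry_out, never from a script. Its argument "increments" is a list of rows, each a list of 7 numbers: the shift along the tool's x, y, z in cm, then the turn, a rotation vector about the tool's x, y, z in degrees, then the finger opening in cm, from 0 to 8.54. In form: [[dx, dy, dz, wx, wy, wz, jaw], ...]. A call has 1 to 8 rows; each row is the pose to reach, as a shift and turn from the pose commanded when the call began, along the tool's axes at that moment; what a row does not reach only later rows make up. A row lasts 1/12 s, in which the tool goes at most 41.7 mm and 7.16 degrees, less where a joint would pass 70% of its speed; a pose out of reach is approached as far as the arm can. A call with a gripper value outside its range is refused whole. The fingers move at their own pace and stop on an object; "newtons" is the grip in N (left out, the last holds). Time passes only in rows, so rows that repeat a pose let the fingers close. It gives the time, the measured TCP pose, the force, the opening and the grip force at its end, in the units of the state.
- get_obs(): the state, without advancing time (a new reading comes with each control period).
- viewer.camera(name): name is "scene" or "side" or "wrist"; returns a dict with "color" (420x560x3 uint8, red, green, blue), "depth" (420x560 float32, m along the optical axis (not along the pixel's ray), 0 where there is no reading), "fx", "fy", "cx", "cy" (pixels), "eye" and "attitude" of the camera in the world. Camera axes: x right, y up, looking along -z (the intrinsics and any distortion apply to the point x, -y, -z); pixel columns grow to the right and rows downward; lengths in m; the calibration is good to about 2 mm. The wrist camera is an equidistant fisheye: a pixel r from the principal point sees the ray r / f radians off the axis. A picture is of the moment at which its call begins.
- r.sign_off(): hands the job in; it is judged then, once.
The state is a dict: "t": time; "joint_positions": joint angles; "qd": joint speeds; "joint_torque": joint torques, N m; "position": TCP position; "tool_rot": TCP orientation; "contact_force": force on the tool from outside, world axes, zero at the start; "moment": the same for the moment, N m; "gripper_width": finger opening in m; "finger_force": force on a finger pad.
Only numpy, scipy, OpenCV 4.12 (cv2) and the standard library are available. Lean on these libraries where they do the work, as an engineer would, in place of code of your own. Each camera call takes 0.05 s, during which the arm holds its last target. There are 200 camera calls.

## Working session

There is one attempt and no reset: what is moved stays moved. The work goes in short steps, Python scripts to look and compute and a tool call to move; the robot and the scene stay as the last step left them, time stands still between calls to the robot, and variables do not carry over. Pictures are saved under pics/ and viewed, at most 14 in all, crops included, and the job is handed in when it is done.

Besides the shell and the picture viewer there is one more tool, called as a command line: name --pt "numbers of a row" for each row, then --argument value for the rest. carry_out: Moves the arm, as the interface text tells. Its arguments: {"type":"object","properties":{"increments":{"type":"array","items":{"type":"array","items":{"type":"number"}}},"newtons":{"type":"number"}},"required":["increments"]}

```bash
ls; mkdir -p pics
cat > h.py <<'E'
import numpy as np, cv2
from station import get_obs, viewer, r
def snap(n,fn=None):
    c=viewer.camera(n)
    if fn: cv2.imwrite('pics/'+fn,c['color'][:,:,::-1])
    return c
def cloud(c):
    "world xyz per pixel from depth (pinhole)"
    h,w=c['depth'].shape; v,u=np.mgrid[:h,:w]; d=c['depth']
    p=np.stack([(u-c['cx'])/c['fx']*d,-(v-c['cy'])/c['fy']*d,-d],-1)
    return p@np.array(c['attitude']).T+np.array(c['eye'])
def ray(c,u,v):
    return np.array(c['attitude'])@np.array([(u-c['cx'])/c['fx'],-(v-c['cy'])/c['fy'],-1])
def onz(c,u,v,z):
    d=ray(c,u,v); e=np.array(c['eye']); return e+d*(z-e[2])/d[2]
E
python3 - <<'E'
from h import *
o=get_obs(); print(o['t'],o['position'],o['tool_rot'],r.tip_reach)
for n in('scene','side'):
    c=snap(n,n+'0.png'); np.savez(n+'0.npz',**c); print(n,c['eye'],c['attitude'],c['fx'],c['cx'],c['cy'])
E
```

```text
pics
0.0 [ 0.24046654 -0.52183075  0.25549242] [[ 9.08227600e-01  4.18475935e-01 -7.20462061e-04]
 [ 4.18476554e-01 -9.08226172e-01  1.61053730e-03]
 [ 1.96286028e-05 -1.76423091e-03 -9.99998444e-01]] 0.025
scene [0.22272441 0.33546665 1.20605895] [[-0.767024    0.59658511 -0.23613638]
 [-0.64154252 -0.71876489  0.26795566]
 [-0.00986818  0.35701995  0.93404463]] 496.92341655774794 278.5700591425929 201.92503185721108
side [1.16673705 0.30128461 0.88737174] [[-0.4003591  -0.68985141  0.60317297]
 [ 0.91624506 -0.29101137  0.27533138]
 [-0.01440755  0.66288567  0.748582  ]] 417.8457847907797 274.30707835535907 212.97281421416244
```

View pics/scene0.png

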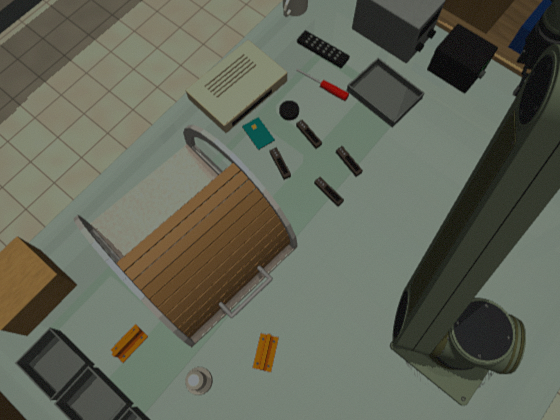

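View pics/side0.png

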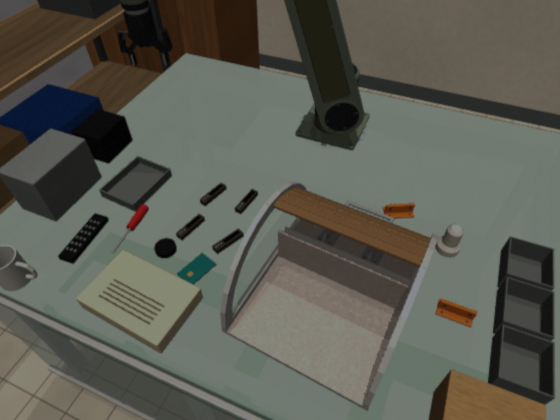

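Scene: shutter closed with its handle near (247,290), four bezels at (309,134), (280,163), (348,161) and (329,191), the tray at (385,92), and orange look-alikes at (128,343) and (265,352). The side view shows the same layout from behind.

```bash
cat > m.py <<'E'
from h import *
from scipy.optimize import least_squares
c=dict(np.load('scene0.npz')); P=cloud(c); I=c['color']; hsv=cv2.cvtColor(I,cv2.COLOR_RGB2HSV)
ok=c['depth']>0
# counter check
print('counter z',np.median(P[300:330,330:380,2]))
# slats
m=np.zeros(ok.shape,bool); m[150:345,110:300]=1
m&=ok&(hsv[...,0]>5)&(hsv[...,0]<20)&(hsv[...,1]>90)&(hsv[...,2]>40)&(hsv[...,2]<150)&(P[...,2]>.06)
m=cv2.erode(m.astype(np.uint8),np.ones((3,3)))>0
S=P[m]; print('slats',len(S),hsv[m].mean(0))
def f(q):
    n=np.array([np.cos(q[0]),np.sin(q[0])]); x=S[:,:2]@n-q[1]
    return np.hypot(x,S[:,2]-.03)-.194
best=min((least_squares(f,[a,.5*0+S[:,:2].mean(0)@[np.cos(a),np.sin(a)]+.1],loss='soft_l1',f_scale=.003) for a in np.radians([-60,-30,0,30,60])),key=lambda s:s.cost)
a,x0=best.x; print('yaw',np.degrees(a),x0,'rms',np.std(best.fun))
n=np.array([np.cos(a),np.sin(a)]);t=np.array([-n[1],n[0]])
y=S[:,:2]@t; lo,hi=np.percentile(y,[.3,99.7]); print('y ext',lo,hi,hi-lo)
C=n*x0+t*(lo+hi)/2; print('case centre',C, 'x range local',np.percentile(S[:,:2]@n-x0,[0,100]))
# handle: points beyond radius 0.215
loc=np.stack([(P[...,:2]-C)@n,(P[...,:2]-C)@t,P[...,2]],-1)
rad=np.hypot(loc[...,0],loc[...,2]-.03)
hm=ok&(rad>.225)&(rad<.245)&(loc[...,2]>.05)&(loc[...,0]<0)&(abs(loc[...,1])<.1)
H=loc[hm]; print('handle',len(H),H.mean(0),H.min(0),H.max(0),np.degrees(np.arctan2(H[:,2].mean()-.03,-H[:,0].mean())))
# dark small bits: bezels
d=(hsv[...,2]<75)&ok&(P[...,2]<.03)&(P[...,2]>.005); d[:100]=0;d[210:]=0;d[:,:265]=0;d[:,365:]=0
k,L,st,ce=cv2.connectedComponentsWithStats(d.astype(np.uint8))
for i in range(1,k):
    if st[i,4]<60: continue
    vv,uu=np.nonzero(L==i); pts=np.float32([onz(c,u,v,.018)[:2] for u,v in zip(uu,vv)])
    (cx,cy),(w,h),an=cv2.minAreaRect(pts); an=an if w>h else an+90
    print('blob',ce[i].round(),st[i,4],'ctr',round(cx,4),round(cy,4),'size',round(max(w,h),3),round(min(w,h),3),'ang',round(an,1),'z',np.median(P[L==i][:,2]))
# tray
tm=np.zeros_like(ok);tm[55:130,340:425]=1
tm&=ok&(P[...,2]>.024)&(P[...,2]<.036); pts=np.float32(P[tm][:,:2]); print('tray',cv2.minAreaRect(pts),len(pts))
E
python3 m.py
```

```text
counter z 0.00035685614066538474
slats 12968 [ 16.1471314  141.96190623  98.12338063]
yaw -5.871336037153223 0.613755032456244 rms 0.008734250274549325
y ext 0.11235986236690092 0.4263163481810512 0.31395648581415025
case centre [0.63808726 0.20514118] x range local [-0.19062447  0.02399181]
handle 273 [-2.29809057e-01 -2.78486766e-05  8.27369296e-02] [-0.23541637 -0.06593333  0.07693355] [-0.21914937  0.06273441  0.08867132] 12.92454664800604
blob [289. 110.] 302 ctr 0.6761 -0.2309 size 0.057 0.052 ang 129.1 z 0.017494411571188473
blob [309. 134.] 267 ctr 0.5882 -0.2089 size 0.091 0.025 ang 166.0 z 0.01716200756005959
blob [349. 161.] 296 ctr 0.4557 -0.2124 size 0.092 0.026 ang 164.7 z 0.01733351911538572
blob [280. 163.] 267 ctr 0.5919 -0.0923 size 0.091 0.023 ang 155.3 z 0.017421928488025262
blob [329. 191.] 289 ctr 0.4444 -0.1102 size 0.09 0.025 ang 172.6 z 0.017586183092425767
tray ((0.5063480734825134, -0.4683971405029297), (0.2377774864435196, 0.17583879828453064), 82.38938903808594) 461
```

```bash
cat >> m.py <<'E'
print('---')
HW=P[hm][:,:2]; vx=cv2.fitLine(np.float32(HW),cv2.DIST_HUBER,0,.001,.001).ravel(); print('handle dir -> yaw',np.degrees(np.arctan2(-vx[0],vx[1])),HW.mean(0))
print('resid pct',np.percentile(best.fun,[2,20,50,80,98]))
k,L,st,ce=cv2.connectedComponentsWithStats(tm.astype(np.uint8))
i=L[[v for v in range(60,128)],:]; j=1+np.argmax(st[1:,4]); print(st[j],cv2.minAreaRect(np.float32(P[L==j][:,:2])))
for u,v in((378,59),(424,93),(393,126),(347,88)): print(onz(c,u,v,.03)[:2])
# arches: grey points on radius 176..204 outside the slats in y
am=ok&(rad>.17)&(rad<.21)&(loc[...,2]>.05)&(abs(loc[...,1])>.155)&(abs(loc[...,1])<.2)
A=loc[am]
for s in(-1,1):
    B=A[A[:,1]*s>0]; l=cv2.fitLine(np.float32(B[:,:2]),cv2.DIST_HUBER,0,.001,.001).ravel(); print('arch',s,len(B),np.median(B[:,1]),np.percentile(B[:,1],[2,98]),'dyaw',np.degrees(np.arctan2(l[1],l[0])),B[:,2].max(),np.percentile(B[:,0],[0,100]))
E
python3 m.py | sed -n '/---/,$p'
```

```text
---
handle dir -> yaw -5.3839145 [0.4094809  0.22862177]
resid pct [-4.25641479e-03 -1.48528277e-03  2.11395009e-05  1.47158056e-03
  3.63333087e-03]
[348  57  77  66 413] ((0.5088945627212524, -0.449247807264328), (0.1358809918165207, 0.17168770730495453), 84.610107421875)
[ 0.5815421  -0.51560549]
[ 0.41779878 -0.50447076]
[ 0.42366856 -0.36543061]
[ 0.59100051 -0.38250525]
arch -1 1608 -0.16335640486649694 [-0.17413879 -0.15587627] dyaw 0.27974254 0.23942589595540198 [-0.20443991  0.20237005]
arch 1 1494 0.1639032940802893 [0.15569927 0.17205776] dyaw 0.10999685 0.23817793824409983 [-0.20323097  0.19632624]
```

```bash
cat >> h.py <<'E'
from scipy.spatial.transform import Rotation as Ro
YAW=np.radians(-5.6); C=np.array([.638,.205,0.])
n=np.array([np.cos(YAW),np.sin(YAW),0]); t=np.array([-n[1],n[0],0]); Z=np.array([0,0,1.])
def Rh(e):
    "handle attitude: tool x along case y, pointing forward and down by e deg"
    e=np.radians(e); z=np.cos(e)*n-np.sin(e)*Z; return np.column_stack([t,np.cross(z,t),z])
def Rd(yawx,pitch=0):
    "tool down, tool x at world yaw (deg), tilted so that it points along minus a normal leaning back by pitch"
    a=np.radians(yawx); x=np.array([np.cos(a),np.sin(a),0]); R=np.column_stack([x,np.cross(-Z,x),-Z]); return R
def inc(R,g,p0=None,R0=None,say=''):
    "g: grasp point world; prints increment row (cm, deg); returns pose"
    o=get_obs() if p0 is None else None
    p0=o['position'] if o else p0; R0=np.array(o['tool_rot']) if o else R0
    p=np.asarray(g)-.006*R[:,2]
    d=R0.T@(p-p0)*100; w=Ro.from_matrix(R0.T@R).as_rotvec(degrees=True)
    print(say,d.round(2),w.round(1)); return p,R
def hpt(phi): a=np.radians(phi); return C+n*(-.235*np.cos(a))+Z*(.03+.235*np.sin(a))
E
python3 - <<'E'
from h import *
p,R=inc(Rh(75),[.42,-.15,.25],say='mid')
R1=Rh(50); p,R=inc(R1,hpt(12)-.06*R1[:,2],p,R,'pre')
E
```

```text
mid [ 3.173e+01 -2.634e+01  2.000e-02] [-13.7   7.8 -59.3]
pre [ 37.46 -11.81   9.92] [-25.   0.   0.]
```

carry_out --pt "31.7 -26.3 0 -13.7 7.8 -59.3 4" --pt "31.7 -26.3 0 -13.7 7.8 -59.3 4" --pt "31.7 -26.3 0 -13.7 7.8 -59.3 4" --pt "31.7 -26.3 0 -13.7 7.8 -59.3 4" --pt "31.7 -26.3 0 -13.7 7.8 -59.3 4" --pt "31.7 -26.3 0 -13.7 7.8 -59.3 4" --pt "31.7 -26.3 0 -13.7 7.8 -59.3 4" --pt "31.7 -26.3 0 -13.7 7.8 -59.3 4" --newtons 20

```text
t: 0.77
position: [0.3846, -0.2195, 0.2562]
tool_rot: [[0.16, 0.957, 0.244], [0.987, -0.157, -0.032], [0.007, 0.246, -0.969]]
contact_force: [0.5, -0.6, -0.6]
gripper_width: 0.0399
finger_force: 0.0
```

Run:
```python
from h import *
print(get_obs()['joint_positions'],get_obs()['gripper_width'])
R1=Rh(50); p,R=inc(R1,hpt(12)-.06*R1[:,2],say='pre')
```

```text
[-35.58711651   0.54438013 113.29520036   8.21589305  53.82815342
 -30.43974221] 0.03986301827862039
pre [ 44.14 -11.89  10.4 ] [-25.8   1.3  -3.5]
```

carry_out --pt "44.1 -11.9 10.4 -25.8 1.3 -3.5 4" --pt "44.1 -11.9 10.4 -25.8 1.3 -3.5 4" --pt "44.1 -11.9 10.4 -25.8 1.3 -3.5 4" --pt "44.1 -11.9 10.4 -25.8 1.3 -3.5 4" --pt "44.1 -11.9 10.4 -25.8 1.3 -3.5 4" --pt "44.1 -11.9 10.4 -25.8 1.3 -3.5 4" --pt "44.1 -11.9 10.4 -25.8 1.3 -3.5 4" --pt "44.1 -11.9 10.4 -25.8 1.3 -3.5 4"

```text
t: 1.43
position: [0.3718, -0.0362, 0.1956]
tool_rot: [[0.118, 0.779, 0.615], [0.993, -0.083, -0.085], [-0.015, 0.621, -0.784]]
contact_force: [0.6, 0.0, -0.7]
gripper_width: 0.0399
finger_force: 0.0
```

Run:
```python
from h import *
print(get_obs()['joint_positions'],get_obs()['position'])
R1=Rh(50); p,R=inc(R1,hpt(12)-.06*R1[:,2],say='pre')
p,R=inc(R1,hpt(12),p,R,say='at')
```

```text
[ -6.81925377  -9.89158485 141.90477388  -3.83230654   9.61453036
   3.18943555] [ 0.37177833 -0.03617408  0.19561646]
pre [26.63 -6.7   2.62] [-1.6  1.4 -0.3]
at [-0. -0.  6.] [0. 0. 0.]
```

Run:
```python
from h import *
R1=Rh(60); p,R=inc(R1,hpt(12)-.06*R1[:,2],say='pre')
```

```text
pre [26.64 -5.55  2.69] [ 8.4  1.4 -0.5]
```

carry_out --pt "26.6 -5.5 2.7 8.4 1.4 -0.5 4" --pt "26.6 -5.5 2.7 8.4 1.4 -0.5 4" --pt "26.6 -5.5 2.7 8.4 1.4 -0.5 4" --pt "26.6 -5.5 2.7 8.4 1.4 -0.5 4" --pt "26.6 -5.5 2.7 8.4 1.4 -0.5 4" --pt "26.6 -5.5 2.7 8.4 1.4 -0.5 4" --pt "26.6 -5.5 2.7 8.4 1.4 -0.5 4" --pt "26.6 -5.5 2.7 8.4 1.4 -0.5 4"

```text
t: 2.1
position: [0.3765, 0.1837, 0.146]
tool_rot: [[0.099, 0.861, 0.498], [0.995, -0.086, -0.05], [-0.0, 0.501, -0.865]]
contact_force: [1.9, -0.5, -0.5]
gripper_width: 0.0398
finger_force: 0.0
```

Run:
```python
from h import *
print(get_obs()['joint_positions'],get_obs()['position'])
R1=Rh(60); p,R=inc(R1,hpt(12)-.06*R1[:,2],say='pre')
p,R=inc(R1,hpt(12),say='at')
```

```text
[ 38.58273265   4.65074271 134.13934813 -49.35106965  27.47200422
  86.11012436] [0.37648109 0.18374264 0.14600284]
pre [ 4.67 -0.91  0.62] [ 0.1  0.1 -0.1]
at [ 4.67 -0.92  6.62] [ 0.1  0.1 -0.1]
```

carry_out --pt "4.7 -0.9 0.6 0 0 0 4" --pt "4.7 -0.9 0.6 0 0 0 4" --pt "4.7 -0.9 2.6 0 0 0 4" --pt "4.7 -0.9 4.6 0 0 0 4" --pt "4.7 -0.9 6.6 0 0 0 4" --pt "4.7 -0.9 6.6 0 0 0 4" --pt "4.7 -0.9 6.6 0 0 0 2.6" --pt "4.7 -0.9 6.6 0 0 0 2.6"

```text
t: 2.77
position: [0.4066, 0.2272, 0.085]
tool_rot: [[0.099, 0.862, 0.498], [0.995, -0.086, -0.049], [0.0, 0.5, -0.866]]
contact_force: [0.2, 0.8, -0.2]
gripper_width: 0.0259
finger_force: 0.0
```

Run:
```python
from h import *
R1=Rh(60); inc(R1,hpt(12),say='at')
c=snap('scene'); w=snap('wrist'); s=snap('side')
a=cv2.resize(c['color'][220:360,140:320],None,fx=2.2,fy=2.2); b=cv2.resize(w['color'],(400,300))
im=np.zeros((310,800,3),np.uint8); im[:308,:396]=a; im[:300,400:]=b
cv2.imwrite('pics/grip1.png',im[:,:,::-1])
```

```text
at [ 0.05 -0.09  0.06] [ 0.   0.  -0.1]
```

View pics/grip1.png

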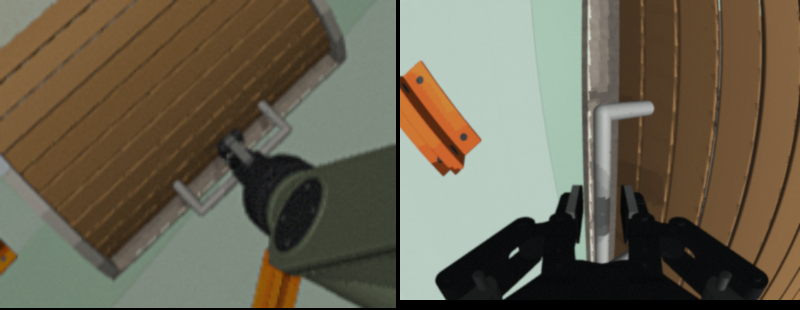

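The bar lies between the two fingers (wrist image, about (603,210)). I'll cage it and follow the arc.

```bash
cat > arc.py <<'E'
from h import *
import sys
def arc(f0,f1,N=8):
    for k in range(1,N+1):
        f=f0+(f1-f0)*k/N; e=60+(f-12)*30/85
        inc(Rh(e),hpt(f),say='%.0f'%f)
arc(float(sys.argv[1]),float(sys.argv[2]))
E
python3 arc.py 12 36
```

```text
15 [ 0.01  0.74 -0.79] [ 1.1 -0.1 -0.1]
18 [ 0.01  1.64 -1.63] [ 2.2 -0.1 -0.1]
21 [ 0.01  2.59 -2.43] [ 3.3 -0.1 -0.1]
24 [ 0.01  3.58 -3.18] [ 4.3 -0.1 -0.1]
27 [ 0.02  4.6  -3.87] [ 5.4 -0.1 -0.1]
30 [ 0.02  5.67 -4.51] [ 6.4 -0.1 -0.1]
33 [ 0.02  6.76 -5.1 ] [ 7.5 -0.1 -0.1]
36 [ 0.02  7.88 -5.62] [ 8.6 -0.1 -0.1]
```

carry_out --pt "0 0 0 0 0 0 1.6" --pt "0 0.7 -0.8 1.1 0 0 1.6" --pt "0 1.6 -1.6 2.2 0 0 1.6" --pt "0 2.6 -2.4 3.3 0 0 1.6" --pt "0 3.6 -3.2 4.3 0 0 1.6" --pt "0 4.6 -3.9 5.4 0 0 1.6" --pt "0 5.7 -4.5 6.4 0 0 1.6" --pt "0 6.8 -5.1 7.5 0 0 1.6"

```text
t: 3.58
position: [0.4366, 0.223, 0.1622]
tool_rot: [[0.099, 0.922, 0.375], [0.995, -0.091, -0.039], [-0.002, 0.377, -0.926]]
contact_force: [-8.4, -1.6, 1.9]
gripper_width: 0.0162
finger_force: 3.4
```

```bash
python3 arc.py 33 65
python3 - <<'E'
from h import *
c=snap('scene','s_arc.png')
o=get_obs(); print(o['joint_positions'],o['contact_force'])
E
```

```text
37 [ 0.17  1.7  -0.91] [ 1.   0.1 -0.1]
41 [ 0.17  3.15 -1.7 ] [ 2.4  0.1 -0.1]
45 [ 0.17  4.65 -2.39] [ 3.8  0.1 -0.1]
49 [ 0.17  6.2  -2.97] [ 5.2  0.1 -0.1]
53 [ 0.17  7.78 -3.45] [ 6.6  0.1 -0.1]
57 [ 0.17  9.4  -3.81] [ 8.   0.1 -0.1]
61 [ 0.17 11.03 -4.06] [ 9.4  0.1 -0.1]
65 [ 0.17 12.68 -4.2 ] [10.8  0.1 -0.1]
[ 33.92022245   9.76299015 120.22082345 -25.0575793   34.86878777
  58.3724247 ] [-2.22832406  0.62052972  1.75252304]
```

carry_out --pt "0.1 1.7 -0.9 1 0 0 1.6" --pt "0.2 3.1 -1.7 2.4 0 0 1.6" --pt "0.2 4.6 -2.4 3.8 0 0 1.6" --pt "0.2 6.2 -3.0 5.2 0 0 1.6" --pt "0.2 7.8 -3.4 6.6 0 0 1.6" --pt "0.2 9.4 -3.8 8 0 0 1.6" --pt "0.2 11.0 -4.1 9.4 0 0 1.6" --pt "0.2 12.7 -4.2 10.8 0 0 1.6"

```text
t: 4.3
position: [0.5405, 0.2161, 0.251]
tool_rot: [[0.098, 0.975, 0.2], [0.995, -0.096, -0.019], [0.0, 0.201, -0.98]]
contact_force: [-1.0, 0.1, 0.8]
gripper_width: 0.0159
finger_force: 0.5
```

```bash
python3 arc.py 65 97
```

```text
69 [-0.15  1.35 -0.17] [ 1.7 -0.  -0. ]
73 [-0.15  2.99 -0.38] [ 3.1 -0.  -0. ]
77 [-0.15  4.64 -0.47] [ 4.5 -0.  -0. ]
81 [-0.15  6.3  -0.45] [ 6. -0. -0.]
85 [-0.15  7.95 -0.32] [ 7.4 -0.  -0. ]
89 [-0.15  9.58 -0.07] [ 8.8 -0.  -0. ]
93 [-0.15 11.2   0.29] [10.2 -0.  -0. ]
97 [-0.15 12.79  0.76] [11.6 -0.  -0. ]
```

carry_out --pt "-0.1 1.3 -0.2 1.7 0 0 1.6" --pt "-0.1 3.0 -0.4 3.1 0 0 1.6" --pt "-0.1 4.6 -0.5 4.5 0 0 1.6" --pt "-0.1 6.3 -0.4 6 0 0 1.6" --pt "-0.1 7.9 -0.3 7.4 0 0 1.6" --pt "-0.1 9.6 -0.1 8.8 0 0 1.6" --pt "-0.1 11.2 0.3 10.2 0 0 1.6" --pt "-0.1 12.6 0.7 11.2 0 0 1.6"

```text
t: 4.97
position: [0.666, 0.2029, 0.2692]
tool_rot: [[0.098, 0.995, 0.009], [0.995, -0.098, -0.0], [0.0, 0.009, -1.0]]
contact_force: [0.1, -0.7, -0.1]
gripper_width: 0.0161
finger_force: 0.0
```

carry_out --pt "0 0 0 0 0 0 1.6" --pt "0 0 0 0 0 0 4" --pt "0 0 0 0 0 0 4" --pt "0 0 -3 0 0 0 4" --pt "0 0 -6 0 0 0 4" --pt "0 -3 -8 0 0 0 4" --pt "0 -7 -8 0 0 0 4" --pt "0 -11 -8 0 0 0 4"

```text
t: 5.63
position: [0.5531, 0.214, 0.3495]
tool_rot: [[0.098, 0.995, 0.012], [0.995, -0.098, 0.001], [0.002, 0.012, -1.0]]
contact_force: [-0.7, 0.7, 0.3]
gripper_width: 0.0402
finger_force: 0.0
```

carry_out --pt "0 -4 0 0 0 0 6" --pt "0 -8 0 0 0 0 6" --pt "0 -12 0 0 0 0 6" --pt "0 -16 0 0 0 0 6" --pt "-4 -20 0 0 0 0 6" --pt "-8 -20 0 0 0 0 6" --pt "-12 -20 0 0 0 0 6" --pt "-16 -20 0 0 0 0 6"

```text
t: 6.3
position: [0.3377, 0.0798, 0.3464]
tool_rot: [[0.093, 0.996, 0.011], [0.996, -0.093, -0.0], [0.001, 0.011, -1.0]]
contact_force: [0.7, -0.1, 1.5]
gripper_width: 0.0597
finger_force: 0.0
```

Run:
```python
from h import *
c=snap('scene','open.png'); np.savez('open.npz',**c); s=snap('side'); np.savez('opens.npz',**s)
o=get_obs(); print(o['joint_positions'],o['position'],o['contact_force'])
```

```text
[ 11.02533315  -6.26932868 105.07381871  -0.27654422  80.61763086
  17.11047344] [0.33823306 0.07619434 0.34654858] [0.62674898 1.01529859 0.01624919]
```

View pics/open.png

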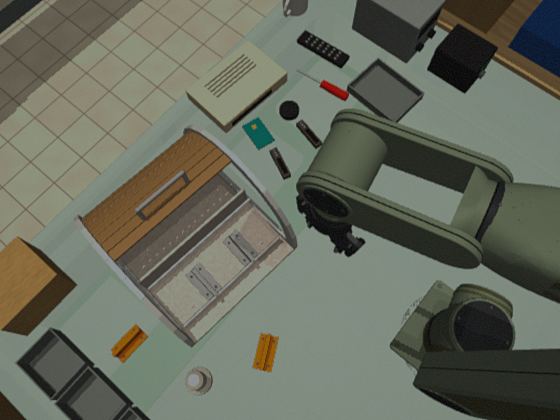

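```bash
cat >> h.py <<'E'
TL=.35; rx=np.cos(TL)*n+np.sin(TL)*Z; ry=t; rz=-np.sin(TL)*n+np.cos(TL)*Z
E
cat > rk.py <<'E'
from h import *
c=dict(np.load('open.npz')); P=cloud(c); I=c['color']; hsv=cv2.cvtColor(I,cv2.COLOR_RGB2HSV)
q=P-C; lx=q@n; ly=q@t; z=P[...,2]
box=(c['depth']>0)&(lx>-.17)&(lx<-.045)&(abs(ly)<.15)
# plane: find x offset so that (q-o).rz=0 with o=(x0,0,.055)
h0=(q-Z*.055)@rz   # = height for x0=0
hist=h0[box&(hsv[...,1]<60)&(hsv[...,2]>120)]
H,e=np.histogram(h0[box],60); print([(round(a,4),b) for a,b in zip(e,H) if b>40])
med=e[np.argmax(H)]; hs=np.median(h0[box&(abs(h0-med)<.004)]); x0=-hs/np.sin(TL); print('x0',x0,'h',hs)
s=box&(abs(h0-hs)<.004); A=np.c_[lx[s],ly[s],np.ones(s.sum())]; print('slope fit',np.linalg.lstsq(A,z[s],rcond=None)[0],np.tan(.35))
O=C+Z*.055+n*x0; print('O',O)
d=P-O; X=d@rx; Y=d@ry; Hh=d@rz
hi=box&(Hh>.012)&(Hh<.045)&(abs(X)<.05)
k,L,st,ce=cv2.connectedComponentsWithStats(hi.astype(np.uint8))
for i in range(1,k):
    if st[i,4]>20: b=L==i; print('web',ce[i].round(),st[i,4],'X',np.percentile(X[b],[2,50,98]).round(4),'Y',np.percentile(Y[b],[2,50,98]).round(4),'H',np.percentile(Hh[b],[5,50,95]).round(4))
ed=box&(abs(ly)<.15);
E
python3 rk.py
python3 - <<'E'
import cv2
im=cv2.imread('pics/open.png')[190:350,170:300]; cv2.imwrite('pics/rackcrop.png',cv2.resize(im,None,fx=4,fy=3.7,interpolation=cv2.INTER_CUBIC))
E
```

```text
[(np.float64(0.0129), np.int64(51)), (np.float64(0.014), np.int64(86)), (np.float64(0.015), np.int64(89)), (np.float64(0.0161), np.int64(88)), (np.float64(0.0172), np.int64(84)), (np.float64(0.0183), np.int64(43)), (np.float64(0.0303), np.int64(68)), (np.float64(0.0313), np.int64(176)), (np.float64(0.0324), np.int64(376)), (np.float64(0.0335), np.int64(632)), (np.float64(0.0346), np.int64(852)), (np.float64(0.0357), np.int64(915)), (np.float64(0.0368), np.int64(850)), (np.float64(0.0379), np.int64(580)), (np.float64(0.0389), np.int64(418)), (np.float64(0.04), np.int64(339)), (np.float64(0.0411), np.int64(212)), (np.float64(0.0422), np.int64(171)), (np.float64(0.0433), np.int64(117)), (np.float64(0.0444), np.int64(76)), (np.float64(0.0455), np.int64(63)), (np.float64(0.0466), np.int64(54)), (np.float64(0.0476), np.int64(48)), (np.float64(0.0639), np.int64(48)), (np.float64(0.065), np.int64(65)), (np.float64(0.0661), np.int64(76)), (np.float64(0.0672), np.int64(68)), (np.float64(0.0683), np.int64(92)), (np.float64(0.0694), np.int64(42))]
x0 -0.1051866574134377 h 0.036068274200635485
slope fit [ 0.3600744  -0.00153366  0.09301039] 0.36502849483042454
O [0.53331536 0.21526442 0.055     ]
web [240. 246.] 155 X [-0.0477 -0.012   0.0234] Y [-0.0688 -0.0632 -0.0594] H [0.0179 0.0323 0.0362]
web [203. 281.] 139 X [-0.0492 -0.0122  0.0235] Y [0.0489 0.0534 0.0578] H [0.0276 0.0327 0.0369]
```

View pics/rackcrop.png

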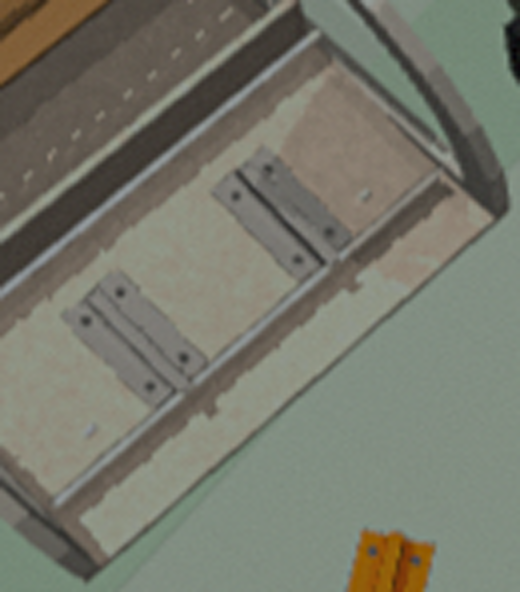

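Rack crop: two brackets standing base-down with webs up the slope, both near the lip. Next, plan the bracket pick.

```bash
cat >> h.py <<'E'
O=np.array([.5333,.2153,.055])
Rr=np.column_stack([-rx,ry,-rz])
def rk(X,Y,H): return O+X*rx+Y*ry+H*rz
E
python3 - <<'E'
from h import *
for Y in(-.063,.0535): print(rk(-.017,Y,.118),rk(-.017,Y,.028))
inc(Rr,rk(-.017,-.063,.128),say='preA')
E
```

```text
[0.47099032 0.1581074  0.16001672] [0.50170384 0.15509591 0.07547317]
[0.48235873 0.27405139 0.16001672] [0.51307225 0.27103991 0.07547317]
preA [ 9.57 11.6  17.26] [-15.4 -15.1 -89.5]
```

carry_out --pt "7 7 8 -15.4 -15.1 -89.5 5" --pt "7 7 8 -15.4 -15.1 -89.5 5" --pt "7 7 8 -15.4 -15.1 -89.5 5" --pt "7 7 8 -15.4 -15.1 -89.5 5" --pt "7 7 8 -15.4 -15.1 -89.5 5" --pt "7 7 8 -15.4 -15.1 -89.5 5" --pt "7 7 8 -15.4 -15.1 -89.5 5" --pt "7 7 8 -15.4 -15.1 -89.5 5"

```text
t: 7.07
position: [0.417, 0.1445, 0.2666]
tool_rot: [[-0.75, 0.625, 0.217], [0.623, 0.777, -0.083], [-0.221, 0.073, -0.973]]
contact_force: [-1.3, -0.3, -0.2]
gripper_width: 0.0497
finger_force: 0.0
```

Run:
```python
from h import *
print(get_obs()['joint_positions'])
inc(Rr,rk(-.017,-.063,.118),say='preA')
```

```text
[ 23.86826843   1.40558926 110.66214177 -11.0588274   58.8055145
 -21.88915424]
preA [-0.8   3.59 10.83] [ -5.5  -5.9 -33. ]
```

carry_out --pt "-0.8 3.6 10.8 -5.5 -5.9 -33 5" --pt "-0.8 3.6 10.8 -5.5 -5.9 -33 5" --pt "-0.8 3.6 10.8 -5.5 -5.9 -33 5" --pt "-0.8 3.6 10.8 -5.5 -5.9 -33 5" --pt "-0.8 3.6 10.8 -5.5 -5.9 -33 5" --pt "-0.8 3.6 10.8 -5.5 -5.9 -33 5" --pt "-0.8 3.6 10.8 -5.5 -5.9 -33 5" --pt "-0.8 3.6 10.8 -5.5 -5.9 -33 5"

```text
t: 7.73
position: [0.4699, 0.1577, 0.1667]
tool_rot: [[-0.934, 0.106, 0.342], [0.1, 0.994, -0.035], [-0.344, 0.002, -0.939]]
contact_force: [-0.1, -0.5, -0.7]
gripper_width: 0.0501
finger_force: 0.0
```

Run:
```python
from h import *
print(get_obs()['joint_positions'])
inc(Rr,rk(-.017,-.063,.118),say='preA');inc(Rr,rk(-.017,-.063,.028),say='A')
w=snap('wrist','w_A.png')
```

```text
[ 22.81015902   9.47739605 119.49689287 -16.95825351  34.38954894
 -48.45294867]
preA [0.13 0.05 0.07] [-0.1  0.1 -0.5]
A [0.14 0.06 9.07] [-0.1  0.1 -0.5]
```

View pics/w_A.png

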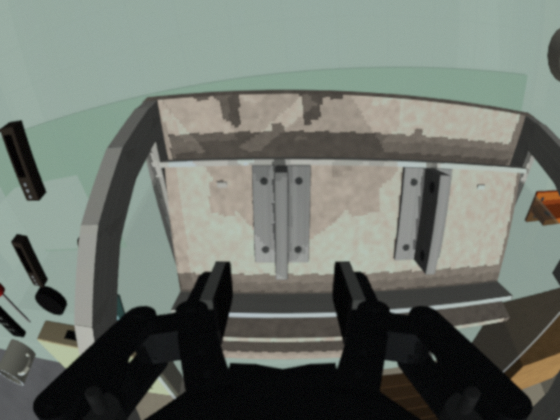

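Wrist view: the bracket's web at column ~282 is centred between the fingertips (225 and 343) and parallel to them. Descend and grip.

carry_out --pt "0.1 0.1 3 0 0 -0.4 4" --pt "0.1 0.1 6 0 0 -0.4 4" --pt "0.1 0.1 8 0 0 -0.4 4" --pt "0.1 0.1 9.0 0 0 -0.4 4" --pt "0.1 0.1 9.0 0 0 -0.4 4" --pt "0.1 0.1 9.0 0 0 -0.4 0.4" --pt "0.1 0.1 9.0 0 0 -0.4 0.4" --pt "0.1 0.1 9.0 0 0 -0.4 0.4" --newtons 60

```text
t: 8.45
position: [0.5002, 0.1551, 0.0827]
tool_rot: [[-0.934, 0.099, 0.343], [0.092, 0.995, -0.035], [-0.345, -0.001, -0.939]]
contact_force: [0.4, 0.8, -2.3]
gripper_width: 0.0076
finger_force: 58.8
```

carry_out --pt "0 0 0 0 0 0 0.4" --pt "0 0 0 0 0 0 0.4" --pt "0 0 -1 0 0 0 0.4" --pt "0 0 -2 0 0 0 0.4" --pt "0 0 -3.5 0 0 0 0.4" --pt "0 0 -5 0 0 0 0.4" --pt "0 0 -6.5 0 0 0 0.4" --pt "0 0 -8 0 0 0 0.4"

```text
t: 9.12
position: [0.4713, 0.1576, 0.1573]
tool_rot: [[-0.935, 0.098, 0.34], [0.092, 0.995, -0.036], [-0.342, -0.002, -0.94]]
contact_force: [-0.1, 0.3, -1.6]
gripper_width: 0.0077
finger_force: 58.8
```

```bash
cat >> h.py <<'E'
TR=np.array([.505,-.4435,0]); TA=84.5
def R2(a): return Rd(a)
E
python3 - <<'E'
from h import *
p,R=inc(Rd(160),[.39,.12,.2],say='out')
p,R=inc(Rd(84.5),TR+.04*n+Z*.15,p,R,say='tray')
E
```

```text
out [ 5.6  -4.55 -7.2 ] [ 2.4 19.9 14.2]
tray [-33.95 -48.02   5.  ] [ 0.   0.  75.5]
```

carry_out --pt "2 -1 -3.5 0.8 6.5 4.5 0.4" --pt "4 -2.5 -5.5 1.6 13 9.5 0.4" --pt "5.6 -4.5 -7.2 2.4 19.9 14.2 0.4" --pt "5.6 -4.5 -7.2 2.4 19.9 14.2 0.4" --pt "5.6 -4.5 -7.2 2.4 19.9 14.2 0.4"

```text
t: 9.53
position: [0.3918, 0.1203, 0.2064]
tool_rot: [[-0.939, 0.343, 0.003], [0.343, 0.939, 0.001], [-0.003, 0.002, -1.0]]
contact_force: [0.9, 0.6, -1.9]
gripper_width: 0.0077
finger_force: 59.1
```

carry_out --pt "-4 -4 1 0 0 7 0.4" --pt "-7 -8 2 0 0 14 0.4" --pt "-10 -12 3 0 0 21 0.4" --pt "-12 -16 3 0 0 28 0.4" --pt "-14 -20 3 0 0 35 0.4" --pt "-16 -24 3 0 0 42 0.4" --pt "-18 -27 3 0 0 49 0.4" --pt "-20 -30 3 0 0 56 0.4"

```text
t: 10.2
position: [0.4697, -0.2004, 0.175]
tool_rot: [[-0.238, 0.971, 0.001], [0.971, 0.238, -0.0], [-0.001, 0.001, -1.0]]
contact_force: [0.7, 0.8, -2.6]
gripper_width: 0.0076
finger_force: 72.5
```

Run:
```python
from h import *
print(get_obs()['joint_positions'])
p,R=inc(Rd(84.5),TR+.04*n+Z*.12,say='tray')
```

```text
[-2.43925811e+01  1.64900194e+01  1.05028505e+02 -3.46352744e-03
  5.84265475e+01 -3.81507540e+01]
tray [-25.77   1.41   4.92] [ 0.   0.  19.3]
```

carry_out --pt "-4 0.2 0 0 0 6 0.4" --pt "-8 0.4 1 0 0 12 0.4" --pt "-12 0.7 2 0 0 19.3 0.4" --pt "-16 1 3 0 0 19.3 0.4" --pt "-20 1.2 4 0 0 19.3 0.4" --pt "-23.5 1.4 4.9 0 0 19.3 0.4" --pt "-25.8 1.4 4.9 0 0 19.3 0.4" --pt "-25.8 1.4 4.9 0 0 19.3 0.4"

```text
t: 10.87
position: [0.5472, -0.45, 0.1245]
tool_rot: [[0.093, 0.996, 0.002], [0.996, -0.093, -0.003], [-0.003, 0.002, -1.0]]
contact_force: [0.5, -0.1, -1.9]
gripper_width: 0.0072
finger_force: 72.3
```

Run:
```python
from h import *
print(get_obs()['gripper_width'],get_obs()['joint_positions'])
p,R=inc(Rd(84.5),TR+.04*n+Z*.033,say='tray')
w=snap('wrist','w_T.png')
```

```text
0.007239715298328916 [-40.33294042  35.4478885   80.42359449  -0.08437238  63.95114487
 -34.95548998]
tray [ 0.26 -0.27  8.55] [0.1 0.2 0.2]
```

View pics/w_T.png

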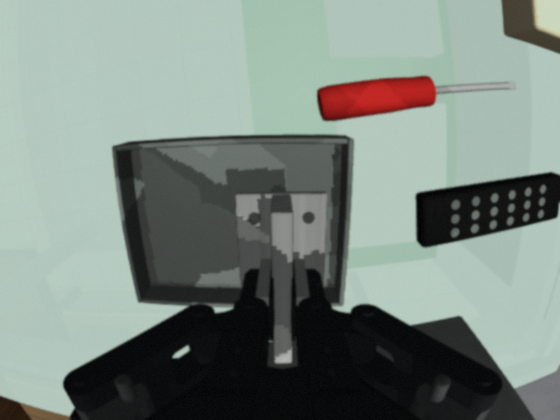

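Bracket still held over the tray's right part (base 237–325, wall at 345). Lower and release.

carry_out --pt "0.2 -0.3 3 0 0 0 0.4" --pt "0.2 -0.3 5.5 0 0 0 0.4" --pt "0.2 -0.3 7.5 0 0 0 0.4" --pt "0.2 -0.3 8.2 0 0 0 0.4" --pt "0.2 -0.3 8.4 0 0 0 0.4" --pt "0.2 -0.3 8.5 0 0 0 0.4"

```text
t: 11.42
position: [0.5442, -0.4432, 0.042]
tool_rot: [[0.091, 0.996, 0.002], [0.996, -0.091, -0.001], [-0.001, 0.002, -1.0]]
contact_force: [0.1, -0.5, -1.5]
gripper_width: 0.0074
finger_force: 72.3
```

carry_out --pt "0 0 0 0 0 0 1.5" --pt "0 0 0 0 0 0 2.5" --pt "0 0 0 0 0 0 2.5" --pt "0 0 -3 0 0 0 2.5" --pt "0 0 -6 0 0 0 2.5" --pt "4 0 -9 0 0 -4 2.5" --pt "8 0 -10 0 0 -8 4" --pt "12 0 -10 0 0 -12 4"

```text
t: 12.08
position: [0.5559, -0.3307, 0.146]
tool_rot: [[-0.118, 0.993, 0.009], [0.993, 0.118, -0.006], [-0.007, 0.008, -1.0]]
contact_force: [1.2, 0.1, 0.5]
gripper_width: 0.04
finger_force: 0.0
```

Run:
```python
from h import *
w=snap('wrist'); s=snap('side')
cv2.imwrite('pics/t1.png',np.hstack([cv2.resize(w['color'],(400,300)),cv2.resize(s['color'],(400,300))])[:,:,::-1])
p,R=inc(Rd(140),[.40,.05,.22],say='mid')
inc(Rr,rk(-.017,.0535,.14),p,R,say='preB')
```

```text
mid [ 39.09 -10.77  -8.27] [  0.2   0.1 -43. ]
preB [ 8.88 21.91  3.97] [ -6.  -19.4 -34. ]
```

View pics/t1.png

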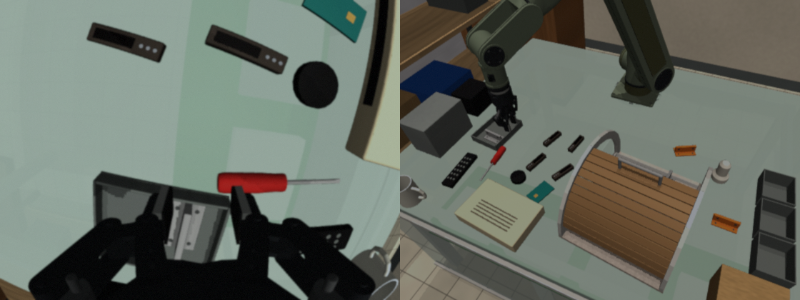

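Bracket 1 rests in the tray. Back to the second bracket.

carry_out --pt "3.6 -1 -2.5 0 0 -6 4" --pt "7.5 -2 -5 0 0 -12 4" --pt "11.5 -3.2 -7 0 0 -18 4" --pt "15.5 -4.2 -8.2 0 0 -24 4" --pt "19.5 -5.2 -8.2 0 0 -30 4" --pt "23.5 -6.4 -8.2 0 0 -36 4" --pt "27.5 -7.5 -8.2 0 0 -43 4" --pt "31.5 -8.6 -8.2 0 0 -43 4"

```text
t: 12.85
position: [0.4361, -0.0382, 0.2238]
tool_rot: [[-0.765, 0.644, 0.004], [0.644, 0.765, -0.001], [-0.003, 0.002, -1.0]]
contact_force: [1.5, 0.2, 0.0]
gripper_width: 0.0397
finger_force: 0.0
```

Run:
```python
from h import *
p,R=inc(Rr,rk(-.017,.0535,.16),say='preB')
EOF=0
```

```text
preB [17.95 25.92  1.85] [ -6.  -19.2 -34.2]
```

carry_out --pt "2.2 3.2 0 -0.8 -2.4 -4.3 4" --pt "4.5 6.5 0 -1.5 -4.8 -8.6 4" --pt "6.7 9.7 0 -2.2 -7.2 -12.8 4" --pt "9 13 0 -3 -9.6 -17.1 4" --pt "11.2 16.2 0.2 -3.7 -12 -21.4 4" --pt "13.5 19.5 0.7 -4.5 -14.4 -25.6 4" --pt "15.7 22.7 1.2 -5.2 -16.8 -30 4" --pt "18 25.9 1.8 -6 -19.2 -34.2 4"

```text
t: 13.52
position: [0.4674, 0.277, 0.2059]
tool_rot: [[-0.935, 0.096, 0.343], [0.091, 0.995, -0.032], [-0.344, 0.002, -0.939]]
contact_force: [1.1, -0.2, 0.4]
gripper_width: 0.0403
finger_force: 0.0
```

Run:
```python
from h import *
p,R=inc(Rr,rk(-.017,.0535,.10),say='preB')
p,R=inc(Rr,rk(-.017,.0535,.028),p,R,say='B')
```

```text
preB [ 0.16 -0.16  6.03] [0.1 0.1 0.1]
B [-0.   0.   7.2] [0. 0. 0.]
```

carry_out --pt "0.1 -0.2 3 0 0 0 4" --pt "0.2 -0.2 6 0 0 0 4" --pt "0.2 -0.2 9 0 0 0 4" --pt "0.2 -0.2 11.5 0 0 0 4" --pt "0.2 -0.2 13.2 0 0 0 4" --pt "0.2 -0.2 13.2 0 0 0 4" --pt "0.2 -0.2 13.2 0 0 0 0.4" --pt "0.2 -0.2 13.2 0 0 0 0.4"

```text
t: 14.18
position: [0.5102, 0.2688, 0.0812]
tool_rot: [[-0.935, 0.1, 0.34], [0.094, 0.995, -0.033], [-0.342, 0.001, -0.94]]
contact_force: [-1.0, 0.5, -0.4]
gripper_width: 0.0167
finger_force: 0.0
```

carry_out --pt "0 0 0 0 0 0 0.4" --pt "0 0 0 0 0 0 0.4" --pt "0 0 -1 0 0 0 0.4" --pt "0 0 -2 0 0 0 0.4" --pt "0 0 -3.5 0 0 0 0.4" --pt "0 0 -5 0 0 0 0.4" --pt "0 0 -6.5 0 0 0 0.4" --pt "0 0 -8 0 0 0 0.4"

```text
t: 14.85
position: [0.4811, 0.2709, 0.1564]
tool_rot: [[-0.936, 0.1, 0.337], [0.094, 0.995, -0.034], [-0.339, -0.0, -0.941]]
contact_force: [0.1, -0.1, -2.8]
gripper_width: 0.0075
finger_force: 58.9
```

Run:
```python
from h import *
p,R=inc(Rd(160),[.40,.22,.2],say='out')
p,R=inc(Rd(140),[.40,.02,.18],p,R,say='mid')
```

```text
out [ 5.43 -5.88 -7.23] [ 2.5 19.7 14.1]
mid [ -6.84 -18.79   2.  ] [ 0.  0. 20.]
```

carry_out --pt "2 -1 -3.5 0.8 6.5 4.5 0.4" --pt "4 -3 -5.5 1.6 13 9.5 0.4" --pt "5.4 -5.9 -7.2 2.5 19.7 14.1 0.4" --pt "5.4 -5.9 -7.2 2.5 19.7 14.1 0.4" --pt "5.4 -5.9 -7.2 2.5 19.7 14.1 0.4"

```text
t: 15.27
position: [0.4019, 0.2193, 0.2063]
tool_rot: [[-0.939, 0.344, 0.003], [0.344, 0.939, 0.002], [-0.002, 0.003, -1.0]]
contact_force: [1.2, 0.5, -2.0]
gripper_width: 0.0079
finger_force: 63.9
```

carry_out --pt "-1.4 -3.6 0.4 0 0 6 0.4" --pt "-2.7 -7.5 0.8 0 0 12 0.4" --pt "-4 -11.3 1.2 0 0 18 0.4" --pt "-5.5 -15 1.6 0 0 20 0.4" --pt "-6.8 -18.8 2 0 0 20 0.4" --pt "-6.8 -18.8 2 0 0 20 0.4"

```text
t: 15.77
position: [0.4001, 0.0149, 0.184]
tool_rot: [[-0.763, 0.646, -0.0], [0.646, 0.763, -0.004], [-0.003, -0.003, -1.0]]
contact_force: [0.1, 0.3, -1.6]
gripper_width: 0.0077
finger_force: 63.9
```

Run:
```python
from h import *
p,R=inc(Rd(84.5),TR-.04*n+Z*.12,say='tray')
```

```text
tray [-34.32 -30.46   5.99] [-0.1  0.2 55.2]
```

carry_out --pt "-3 -2.7 0.3 0 0 6.5 0.4" --pt "-6 -5.3 0.7 0 0 13 0.4" --pt "-9 -8 1 0 0 19.5 0.4" --pt "-12 -10.7 1.4 0 0 26 0.4" --pt "-15 -13.3 1.8 0 0 32.5 0.4" --pt "-18 -16 2.2 0 0 39 0.4" --pt "-21 -18.7 2.6 0 0 46 0.4" --pt "-24 -21.3 3 0 0 52 0.4"

```text
t: 16.43
position: [0.4487, -0.2986, 0.1546]
tool_rot: [[0.039, 0.999, 0.001], [0.999, -0.039, -0.001], [-0.001, 0.001, -1.0]]
contact_force: [0.6, -0.0, -1.9]
gripper_width: 0.0075
finger_force: 63.9
```

Run:
```python
from h import *
p,R=inc(Rd(84.5),TR-.04*n+Z*.12,say='tray')
```

```text
tray [-14.03   2.19   2.88] [0.1 0.1 3.3]
```

carry_out --pt "-4 0.6 0.5 0 0 1 0.4" --pt "-8 1.2 1.2 0 0 2 0.4" --pt "-11.5 1.8 2 0 0 3.3 0.4" --pt "-13.5 2.2 2.9 0 0 3.3 0.4" --pt "-14 2.2 2.9 0 0 3.3 0.4" --pt "-14 2.2 2.9 0 0 3.3 0.4"

```text
t: 16.93
position: [0.4658, -0.4382, 0.1248]
tool_rot: [[0.092, 0.996, -0.0], [0.996, -0.092, 0.0], [0.0, -0.0, -1.0]]
contact_force: [-1.2, -0.4, -3.2]
gripper_width: 0.0075
finger_force: 63.8
```

Run:
```python
from h import *
p,R=inc(Rd(84.5),TR-.04*n+Z*.034,say='tray')
```

```text
tray [-0.14 -0.05  8.48] [-0.  -0.   0.2]
```

carry_out --pt "-0.1 0 3 0 0 0 0.4" --pt "-0.1 0 5.5 0 0 0 0.4" --pt "-0.1 0 7.5 0 0 0 0.4" --pt "-0.1 0 8.2 0 0 0 0.4" --pt "-0.1 0 8.4 0 0 0 0.4" --pt "-0.1 0 8.4 0 0 0 0.4"

```text
t: 17.43
position: [0.4663, -0.4382, 0.0426]
tool_rot: [[0.09, 0.996, 0.001], [0.996, -0.09, -0.001], [-0.001, 0.001, -1.0]]
contact_force: [-0.4, -0.1, -2.4]
gripper_width: 0.0078
finger_force: 63.9
```

carry_out --pt "0 0 0 0 0 0 1.5" --pt "0 0 0 0 0 0 2.5" --pt "0 0 0 0 0 0 2.5" --pt "0 0 -3 0 0 0 2.5" --pt "0 0 -6 0 0 0 2.5" --pt "0 -2 -10 0 0 -7 3.6" --pt "0 -6 -13 0 0 -14 3.6" --pt "0 -9 -14 0 0 -20 3.6"

```text
t: 18.1
position: [0.3778, -0.4322, 0.186]
tool_rot: [[-0.262, 0.965, 0.007], [0.965, 0.262, -0.007], [-0.009, 0.004, -1.0]]
contact_force: [-0.9, -0.3, -0.1]
gripper_width: 0.0359
finger_force: 0.0
```

```bash
cat > bz.py <<'E'
from h import *
import sys
c=snap('scene'); cv2.imwrite('pics/'+sys.argv[1],c['color'][:,:,::-1]); P=cloud(c); hsv=cv2.cvtColor(c['color'],cv2.COLOR_RGB2HSV)
d=(hsv[...,2]<75)&(P[...,2]<.03)&(P[...,2]>.005)&(P[...,0]>.3)&(P[...,0]<.75)&(P[...,1]>-.33)&(P[...,1]<.03)
k,L,st,ce=cv2.connectedComponentsWithStats(d.astype(np.uint8))
for i in range(1,k):
    if st[i,4]<60: continue
    vv,uu=np.nonzero(L==i); pts=np.float32([onz(c,u,v,.018)[:2] for u,v in zip(uu,vv)])
    (cx,cy),(w,h),an=cv2.minAreaRect(pts); an=an if w>h else an+90
    print('blob',ce[i].round(),st[i,4],'ctr',round(cx,4),round(cy,4),'size',round(max(w,h),3),round(min(w,h),3),'ang',round(an,1))
E
python3 bz.py s2.png; python3 -c "
from h import *; print(get_obs()['joint_positions'])"
```

```text
blob [289. 110.] 295 ctr 0.676 -0.2309 size 0.057 0.052 ang 129.6
blob [309. 134.] 266 ctr 0.5882 -0.2088 size 0.091 0.025 ang 166.0
blob [349. 161.] 286 ctr 0.4561 -0.2125 size 0.091 0.026 ang 164.7
blob [280. 163.] 268 ctr 0.5916 -0.0922 size 0.092 0.023 ang 155.3
blob [329. 191.] 290 ctr 0.4438 -0.1107 size 0.091 0.025 ang 171.6
[-50.36338384  20.52643014  96.68789026  -0.22452094  62.47743403
 -65.49131062]
```

View pics/s2.png

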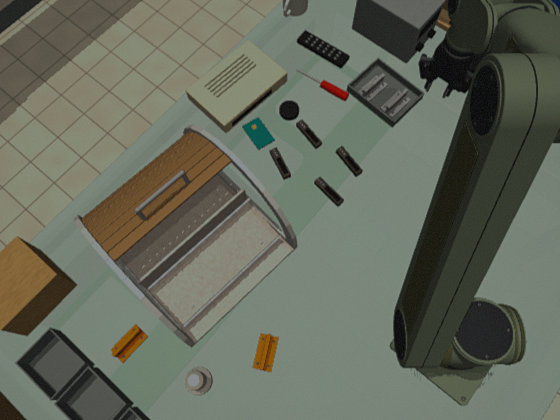

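Both brackets lie in the tray (near (385,92)), the rack is empty, and the bezels have not moved. Now the bezels.

Run:
```python
from h import *
p,R=inc(Rd(164.7),[.456,-.2125,.10],say='pre')
```

```text
pre [18.9  13.98  8.08] [ -0.2   0.3 -59.5]
```

carry_out --pt "2.5 1.8 1 0 0 -7 5" --pt "5 3.7 2 0 0 -14 5" --pt "7.5 5.5 3 0 0 -21 5" --pt "10 7.4 4 0 0 -28 5" --pt "12.5 9.2 5 0 0 -35 5" --pt "15 11 6 0 0 -42 5" --pt "17 12.6 7 0 0 -49 5" --pt "18.9 14 8.1 -0.2 0.3 -56 5"

```text
t: 18.82
position: [0.4649, -0.2111, 0.1012]
tool_rot: [[-0.946, 0.324, 0.002], [0.324, 0.946, 0.004], [-0.001, 0.005, -1.0]]
contact_force: [0.8, -1.2, 0.1]
gripper_width: 0.0502
finger_force: 0.0
```

Run:
```python
from h import *
p,R=inc(Rd(164.7),[.456,-.2125,.022],say='at')
w=snap('wrist','w_b1.png'); print(w['fx'],w['cx'],w['cy'],w['eye'],get_obs()['position']); print(np.round(w['attitude'],3))
```

```text
at [ 0.8  -0.46  7.32] [ 0.3  0.1 -3.6]
325.19226210127806 282.15311696761904 212.52894496935932 [ 0.39090212 -0.18639544  0.21838587] [ 0.46459794 -0.20779189  0.099128  ]
[[ 0.324 -0.899 -0.294]
 [ 0.946  0.31   0.095]
 [ 0.006 -0.309  0.951]]
```

View pics/w_b1.png

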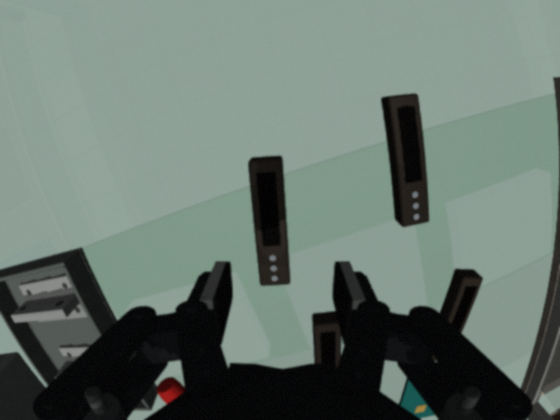

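```bash
cat >> h.py <<'E'
def wonz(c,u,v,z):
    a=np.array([u-c['cx'],v-c['cy']]); r=np.hypot(*a); th=r/c['fx']; d=np.array([a[0]/r*np.sin(th),-a[1]/r*np.sin(th),-np.cos(th)])
    d=np.array(c['attitude'])@d; e=np.array(c['eye']); return e+d*(z-e[2])/d[2]
def wbez(c,mn=600):
    "bezels seen by the wrist camera: centre, angle in world"
    h=cv2.cvtColor(c['color'],cv2.COLOR_RGB2HSV); m=(h[...,2]<85).astype(np.uint8); m[300:]=0
    k,L,st,ce=cv2.connectedComponentsWithStats(m)
    for i in range(1,k):
        if st[i,4]<mn: continue
        vv,uu=np.nonzero(L==i); pts=np.float32([wonz(c,u,v,.018)[:2] for u,v in zip(uu,vv)])
        (cx,cy),(w,hh),an=cv2.minAreaRect(pts); an=an if w>hh else an+90
        print('w',ce[i].round(),st[i,4],round(cx,4),round(cy,4),round(max(w,hh),3),round(min(w,hh),3),round(an,1))
E
python3 - <<'E'
from h import *
c=snap('wrist'); wbez(c)
q=[wonz(c,u,v,.018)[:2] for u,v in((250,158),(283,157),(258,285),(290,283))]; print(np.round(q,4),np.mean(q,0))
a=(q[0]+q[1]-q[2]-q[3]); print(np.degrees(np.arctan2(a[1],a[0])))
E
```

```text
w [556. 216.] 1226 0.5237 0.0261 0.214 0.025 178.6
w [403. 161.] 4586 0.4468 -0.1175 0.088 0.026 171.9
w [265. 221.] 4155 0.4582 -0.2167 0.091 0.022 164.7
w [ 54. 277.] 2510 0.4384 -0.4308 0.139 0.045 78.8
w [214. 284.] 1223 0.4833 -0.2691 0.034 0.031 72.4
w [351. 284.] 1222 0.5175 -0.169 0.036 0.031 68.4
w [461. 287.] 775 0.5572 -0.0852 0.032 0.024 65.0
[[ 0.4119 -0.2101]
 [ 0.4179 -0.1907]
 [ 0.4969 -0.2359]
 [ 0.5026 -0.214 ]] [ 0.45729838 -0.2126965 ]
163.8947470349438
```

Run:
```python
from h import *
p,R=inc(Rd(164.4),[.4565,-.2126,.022],say='at')
```

```text
at [ 0.59 -0.56  7.18] [ 0.3 -0.2 -3.4]
```

carry_out --pt "0.6 -0.6 0 0.3 -0.2 -3.4 4.5" --pt "0.6 -0.6 3 0.3 -0.2 -3.4 4.5" --pt "0.6 -0.6 5.5 0.3 -0.2 -3.4 4.5" --pt "0.6 -0.6 7.0 0.3 -0.2 -3.4 4.5" --pt "0.6 -0.6 7.2 0.3 -0.2 -3.4 4.5" --pt "0.6 -0.6 7.2 0.3 -0.2 -3.4 1.6" --pt "0.6 -0.6 7.2 0.3 -0.2 -3.4 1.6" --pt "0.6 -0.6 7.2 0.3 -0.2 -3.4 1.6" --newtons 50

```text
t: 19.58
position: [0.4572, -0.2167, 0.0301]
tool_rot: [[-0.962, 0.274, 0.005], [0.274, 0.962, -0.002], [-0.005, -0.001, -1.0]]
contact_force: [0.5, 0.3, -1.2]
gripper_width: 0.0203
finger_force: 50.4
```

carry_out --pt "0 0 0 0 0 0 1.6" --pt "0 0 -1 0 0 0 1.6" --pt "0 0 -2.5 0 0 0 1.6" --pt "0 0 -4.5 0 0 0 1.6" --pt "0 0 -7 0 0 0 1.6" --pt "0 0 -10 0 0 0 1.6" --pt "0 0 -13 0 0 0 1.6" --pt "0 0 -15 0 0 0 1.6"

```text
t: 20.25
position: [0.4567, -0.216, 0.1826]
tool_rot: [[-0.962, 0.273, 0.006], [0.273, 0.962, -0.003], [-0.007, -0.001, -1.0]]
contact_force: [0.5, -0.2, 0.4]
gripper_width: 0.0205
finger_force: 50.5
```

Run:
```python
from h import *
o=get_obs();print(o['gripper_width'],o['finger_force'],o['joint_positions'])
p,R=inc(Rd(170),[.40,.05,.19],say='mid')
p,R=inc(Rr,rk(-.008,.099,.13),p,R,say='pre')
```

```text
0.020548667797429223 50.49584627151489 [-2.66183732e+01  1.54371365e+01  1.05314688e+02  3.86926002e-03
  5.88547044e+01 -1.00749480e+02]
mid [12.71 24.03 -1.46] [-0.1  0.4 -5.9]
pre [-4.1  28.05  1.6 ] [ -0.8 -20.   -4.4]
```

carry_out --pt "1.7 3.3 -0.5 0 0 -1 1.6" --pt "3.5 6.7 -1 0 0 -2 1.6" --pt "5.3 10 -1.5 0 0 -3 1.6" --pt "7 13.3 -1.5 0 0 -4 1.6" --pt "8.8 16.7 -1.5 0 0 -5 1.6" --pt "10.6 20 -1.5 0 0 -5.9 1.6" --pt "12.7 24 -1.5 0 0 -5.9 1.6" --pt "12.7 24 -1.5 0 0 -5.9 1.6"

```text
t: 20.92
position: [0.3974, 0.0548, 0.1943]
tool_rot: [[-0.986, 0.167, 0.002], [0.167, 0.986, 0.002], [-0.002, 0.002, -1.0]]
contact_force: [-0.1, -0.6, -0.8]
gripper_width: 0.0207
finger_force: 50.5
```

carry_out --pt "-0.5 3.6 0 0 -2.5 0 1.6" --pt "-1 7.2 0 -0.1 -5 -0.6 1.6" --pt "-1.5 10.8 0 -0.2 -7.5 -1.2 1.6" --pt "-2 14.4 0.3 -0.3 -10 -1.8 1.6" --pt "-2.6 18 0.6 -0.4 -12.5 -2.5 1.6" --pt "-3.1 21.6 0.9 -0.6 -15 -3.2 1.6" --pt "-3.6 25.2 1.2 -0.7 -17.5 -3.8 1.6" --pt "-4.1 28 1.6 -0.8 -20 -4.4 1.6"

```text
t: 21.58
position: [0.4891, 0.3212, 0.1785]
tool_rot: [[-0.933, 0.095, 0.346], [0.09, 0.995, -0.031], [-0.348, 0.002, -0.938]]
contact_force: [-0.2, -0.0, -0.6]
gripper_width: 0.0207
finger_force: 50.5
```

Run:
```python
from h import *
o=get_obs();print(o['gripper_width'],o['finger_force'],o['joint_positions'])
p,R=inc(Rr,rk(-.008,.099,.025),say='place')
c=snap('wrist','w_p1.png')
```

```text
0.020688225866504272 50.4744690656662 [ 39.15164335  17.27952809 106.33937498 -20.69516254  43.41059828
 -31.88688564]
place [-1.000e-02 -2.400e-01  1.037e+01] [0.2 0.3 0.1]
```

View pics/w_p1.png

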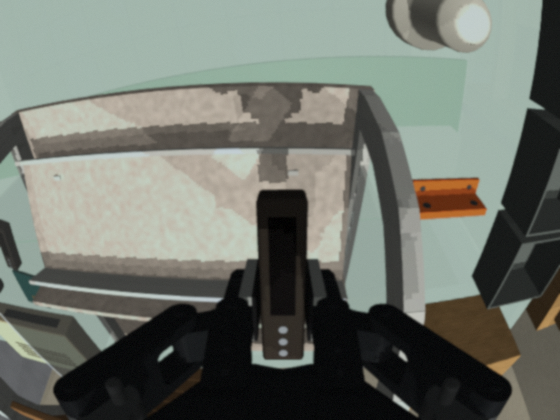

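Bezel held squarely, above the left end of the rack, clear of the arch at column ~390. Lower and release.

carry_out --pt "0 -0.2 3 0.2 0.3 0 1.6" --pt "0 -0.2 6 0.2 0.3 0 1.6" --pt "0 -0.2 8 0.2 0.3 0 1.6" --pt "0 -0.2 9.4 0.2 0.3 0 1.6" --pt "0 -0.2 10 0.2 0.3 0 1.6" --pt "0 -0.2 10.3 0.2 0.3 0 1.6" --pt "0 -0.2 10.4 0.2 0.3 0 1.6"

```text
t: 22.22
position: [0.5239, 0.3126, 0.0799]
tool_rot: [[-0.936, 0.098, 0.337], [0.091, 0.995, -0.037], [-0.339, -0.004, -0.941]]
contact_force: [-0.2, -2.2, 1.3]
gripper_width: 0.0209
finger_force: 50.5
```

Run:
```python
from h import *
o=get_obs();print(o['contact_force'])
d=o['position']+.006*np.array(o['tool_rot'])[:,2]-O; print(d@rx,d@ry,d@rz)
```

```text
[-0.22624774 -2.15201343  1.27902014]
-0.009192466037897657 0.0959207501405121 0.023888048348984326
```

carry_out --pt "0 0 0 0 0 0 2.6" --pt "0 0 0 0 0 0 3.4" --pt "0 0 0 0 0 0 3.4" --pt "0 0 -1.5 0 0 0 3.4" --pt "0 0 -4 0 0 0 3.4" --pt "0 0 -8 0 0 0 3.4" --pt "0 0 -12 0 0 0 3.4" --pt "3 -3 -15 0 5 0 3.4"

```text
t: 22.88
position: [0.4521, 0.301, 0.2134]
tool_rot: [[-0.96, 0.092, 0.264], [0.091, 0.996, -0.018], [-0.264, 0.006, -0.964]]
contact_force: [1.3, -0.7, 0.5]
gripper_width: 0.034
finger_force: 0.0
```

```bash
cat > chk.py <<'E'
from h import *
import sys
c=snap('scene',sys.argv[1]); P=cloud(c); hsv=cv2.cvtColor(c['color'],cv2.COLOR_RGB2HSV); d=P-O; X=d@rx;Y=d@ry;H=d@rz
m=(hsv[...,2]<80)&(abs(X)<.06)&(abs(Y)<.15)&(H>.01)&(H<.025)
k,L,st,ce=cv2.connectedComponentsWithStats(m.astype(np.uint8))
for i in range(1,k):
    if st[i,4]>60:
        b=L==i; (cx,cy),(w,h),an=cv2.minAreaRect(np.float32(np.c_[X[b],Y[b]])); print('rack bezel',ce[i].round(),st[i,4],'X %.4f Y %.4f H %.4f'%(cx,cy,np.median(H[b])),round(w,3),round(h,3),round(an,1))
E
python3 chk.py c1.png; python3 bz.py c1b.png
python3 - <<'E'
from h import *
p,R=inc(Rd(172),[.42,.05,.20],say='mid')
p,R=inc(Rd(172),[.4445,-.1105,.11],p,R,say='pre')
E
```

```text
rack bezel [180. 285.] 154 X 0.0104 Y 0.0959 H 0.0175 0.021 0.05 89.9
blob [289. 110.] 297 ctr 0.676 -0.2309 size 0.057 0.052 ang 129.6
blob [309. 134.] 261 ctr 0.5886 -0.2092 size 0.09 0.025 ang 166.0
blob [280. 163.] 265 ctr 0.5919 -0.0921 size 0.092 0.023 ang 154.4
blob [328. 191.] 292 ctr 0.4438 -0.1102 size 0.091 0.024 ang 172.6
mid [  0.68 -24.82   0.43] [ 0.5 15.1  2.4]
pre [ -4.66 -15.55   9.  ] [0. 0. 0.]
```

carry_out --pt "0.1 -3.5 0 0 2.5 0.3 4.5" --pt "0.2 -7 0 0 5 0.6 4.5" --pt "0.3 -10.5 0 0.2 7.5 1 4.5" --pt "0.4 -14 0.1 0.3 10 1.4 4.5" --pt "0.5 -17.5 0.2 0.4 12.5 1.8 4.5" --pt "0.6 -21 0.3 0.5 15.1 2.4 4.5" --pt "0.7 -24.8 0.4 0.5 15.1 2.4 4.5" --pt "0.7 -24.8 0.4 0.5 15.1 2.4 4.5"

```text
t: 23.65
position: [0.4199, 0.0452, 0.2022]
tool_rot: [[-0.989, 0.146, -0.006], [0.146, 0.989, -0.009], [0.004, -0.01, -1.0]]
contact_force: [-0.3, 0.4, -0.8]
gripper_width: 0.0453
finger_force: 0.0
```

carry_out --pt "-1 -3.5 1.5 0 0 0 4.5" --pt "-2 -7 3.5 0 0 0 4.5" --pt "-3.2 -10.5 5.5 0 0 0 4.5" --pt "-4.3 -14 7.5 0 0 0 4.5" --pt "-4.7 -15.5 9 0 0 0 4.5" --pt "-4.7 -15.5 9 0 0 0 4.5" --pt "-4.7 -15.5 9 0 0 0 4.5"

```text
t: 24.23
position: [0.4447, -0.1103, 0.1126]
tool_rot: [[-0.99, 0.141, -0.007], [0.141, 0.99, -0.006], [0.006, -0.007, -1.0]]
contact_force: [0.5, -0.2, 1.3]
gripper_width: 0.0449
finger_force: 0.0
```

```bash
python3 bz.py c2.png; python3 chk.py c2b.png
python3 - <<'E'
from h import *
c=snap('wrist'); wbez(c)
p,R=inc(Rd(172),[.4445,-.1107,.022],say='at')
E
```

```text
blob [289. 110.] 298 ctr 0.6761 -0.2309 size 0.057 0.052 ang 129.1
blob [309. 134.] 248 ctr 0.5872 -0.2095 size 0.091 0.025 ang 166.3
blob [280. 164.] 246 ctr 0.5912 -0.0916 size 0.091 0.022 ang 155.5
blob [333. 196.] 183 ctr 0.4303 -0.1082 size 0.061 0.024 ang 173.5
rack bezel [188. 293.] 338 X -0.0093 Y 0.0962 H 0.0183 0.089 0.021 2.0
w [508. 235.] 9762 0.4941 0.106 0.149 0.144 84.0
w [276. 221.] 3667 0.4461 -0.1144 0.09 0.022 171.9
w [ 15. 272.] 1644 0.46 -0.3957 0.074 0.07 87.0
w [219. 283.] 1258 0.483 -0.1688 0.038 0.034 84.7
w [345. 283.] 1255 0.4973 -0.0644 0.037 0.034 80.3
at [ 0.04 -0.1   8.6 ] [-0.4 -0.2  0.1]
```

First bezel lies flat on the rack. Grab the second.

carry_out --pt "0 -0.1 3 -0.4 -0.2 0 4.5" --pt "0 -0.1 6 -0.4 -0.2 0 4.5" --pt "0 -0.1 8 -0.4 -0.2 0 4.5" --pt "0 -0.1 8.6 -0.4 -0.2 0 4.5" --pt "0 -0.1 8.6 -0.4 -0.2 0 1.6" --pt "0 -0.1 8.6 -0.4 -0.2 0 1.6" --pt "0 -0.1 8.6 -0.4 -0.2 0 1.6" --pt "0 -0.1 8.6 -0.4 -0.2 0 1.6"

```text
t: 25.05
position: [0.4452, -0.1119, 0.0284]
tool_rot: [[-0.99, 0.139, 0.002], [0.139, 0.99, -0.001], [-0.002, -0.0, -1.0]]
contact_force: [0.6, -0.1, -0.9]
gripper_width: 0.0209
finger_force: 50.2
```

carry_out --pt "0 0 0 0 0 0 1.6" --pt "0 0 -1 0 0 0 1.6" --pt "0 0 -3 0 0 0 1.6" --pt "0 0 -6 0 0 0 1.6" --pt "0 0 -9.5 0 0 0 1.6" --pt "0 0 -13 0 0 0 1.6" --pt "0 0 -17 0 0 0 1.6" --pt "0 0 -17 0 0 0 1.6"

```text
t: 25.72
position: [0.4484, -0.113, 0.2048]
tool_rot: [[-0.99, 0.14, 0.014], [0.14, 0.99, -0.004], [-0.015, -0.002, -1.0]]
contact_force: [0.9, -0.8, 0.1]
gripper_width: 0.0206
finger_force: 50.3
```

Run:
```python
from h import *
p,R=inc(Rd(174.4),[.41,.05,.20],say='mid')
p,R=inc(Rr,rk(-.008,.033,.14),p,R,say='pre')
```

```text
mid [ 6.08 15.61 -0.25] [-0.1  0.8 -2.4]
pre [-4.9  20.95  1.66] [  0.  -20.1   0. ]
```

carry_out --pt "1.5 3.9 0 0 0.4 -1 1.6" --pt "3 7.8 0 0 0.8 -2.4 1.6" --pt "4.5 11.7 -0.2 0 0.8 -2.4 1.6" --pt "6.1 15.6 -0.2 0 0.8 -2.4 1.6" --pt "6.1 15.6 -0.2 0 0.8 -2.4 1.6" --pt "6.1 15.6 -0.2 0 0.8 -2.4 1.6"

```text
t: 26.22
position: [0.405, 0.0528, 0.1993]
tool_rot: [[-0.996, 0.093, -0.015], [0.093, 0.996, 0.002], [0.015, 0.0, -1.0]]
contact_force: [0.3, -0.2, -0.3]
gripper_width: 0.0206
finger_force: 50.3
```

carry_out --pt "-0.8 3.5 0 0 -3.4 0 1.6" --pt "-1.6 7 0 0 -6.8 0 1.6" --pt "-2.4 10.5 0.4 0 -10 0 1.6" --pt "-3.3 14 0.8 0 -13.4 0 1.6" --pt "-4.1 17.5 1.2 0 -16.8 0 1.6" --pt "-4.9 20.9 1.6 0 -20.1 0 1.6" --pt "-4.9 20.9 1.6 0 -20.1 0 1.6" --pt "-4.9 20.9 1.6 0 -20.1 0 1.6"

```text
t: 26.88
position: [0.475, 0.2544, 0.1817]
tool_rot: [[-0.94, 0.097, 0.326], [0.091, 0.995, -0.033], [-0.328, -0.001, -0.945]]
contact_force: [-0.8, -0.6, -0.2]
gripper_width: 0.0206
finger_force: 50.3
```

Run:
```python
from h import *
p,R=inc(Rr,rk(-.008,.033,.024),say='place')
```

```text
place [-8.400e-01 -1.000e-02  1.101e+01] [-0.1 -0.9  0.1]
```

carry_out --pt "-0.8 0 3 0 -0.9 0 1.6" --pt "-0.8 0 6 0 -0.9 0 1.6" --pt "-0.8 0 8.5 0 -0.9 0 1.6" --pt "-0.8 0 10 0 -0.9 0 1.6" --pt "-0.8 0 10.7 0 -0.9 0 1.6" --pt "-0.8 0 11 0 -0.9 0 1.6" --pt "-0.8 0 11 0 -0.9 0 1.6"

```text
t: 27.47
position: [0.5189, 0.2486, 0.0813]
tool_rot: [[-0.934, 0.1, 0.342], [0.094, 0.995, -0.035], [-0.344, -0.0, -0.939]]
contact_force: [-0.1, 0.4, -0.1]
gripper_width: 0.0205
finger_force: 50.3
```

carry_out --pt "0 0 0 0 0 0 2.6" --pt "0 0 0 0 0 0 3.4" --pt "0 0 0 0 0 0 3.4" --pt "0 0 -1.5 0 0 0 3.4" --pt "0 0 -4 0 0 0 3.4" --pt "0 0 -8 0 0 0 3.4" --pt "0 0 -12 0 0 0 3.4" --pt "3 -3 -15 0 5 0 3.4"

```text
t: 28.13
position: [0.4459, 0.2371, 0.2137]
tool_rot: [[-0.959, 0.093, 0.268], [0.091, 0.996, -0.017], [-0.269, 0.008, -0.963]]
contact_force: [1.7, -0.5, 0.3]
gripper_width: 0.0343
finger_force: 0.0
```

```bash
python3 bz.py c3.png
python3 - <<'E'
from h import *
p,R=inc(Rd(164),[.44,.02,.24],say='mid')
p,R=inc(Rd(155),[.5915,-.092,.20],p,R,say='pre')
E
```

```text
blob [289. 110.] 298 ctr 0.676 -0.2309 size 0.057 0.052 ang 129.6
blob [309. 134.] 265 ctr 0.588 -0.2082 size 0.09 0.026 ang 166.0
blob [280. 163.] 265 ctr 0.5913 -0.0921 size 0.093 0.023 ang 155.3
mid [ -2.69 -21.14  -2.61] [ 1.6 15.  10.4]
pre [-17.65  -6.59   4.  ] [0. 0. 9.]
```

carry_out --pt "-0.4 -3 -0.6 0.2 2.5 1.5 4.5" --pt "-0.8 -6 -1.2 0.4 5 3 4.5" --pt "-1.2 -9 -1.8 0.7 7.5 5 4.5" --pt "-1.6 -12 -2.2 1 10 7 4.5" --pt "-2 -15 -2.6 1.3 12.5 9 4.5" --pt "-2.4 -18 -2.6 1.6 15 10.4 4.5" --pt "-2.7 -21.1 -2.6 1.6 15 10.4 4.5" --pt "-2.7 -21.1 -2.6 1.6 15 10.4 4.5"

```text
t: 28.85
position: [0.4429, 0.0172, 0.2408]
tool_rot: [[-0.959, 0.282, 0.002], [0.282, 0.959, -0.006], [-0.004, -0.005, -1.0]]
contact_force: [0.2, -0.2, -0.6]
gripper_width: 0.0451
finger_force: 0.0
```

carry_out --pt "-2 -3 0 0 0 2 4.5" --pt "-5 -5.5 0 0 0 4 4.5" --pt "-8.5 -6.6 1 0 0 6 4.5" --pt "-12 -6.6 3 0 0 9 4.5" --pt "-15.5 -6.6 6 0 0 9 4.5" --pt "-17.6 -6.6 9 0 0 9 4.5" --pt "-17.6 -6.6 12 0 0 9 4.5" --pt "-17.6 -6.6 12 0 0 9 4.5"

```text
t: 29.52
position: [0.5905, -0.0905, 0.1145]
tool_rot: [[-0.905, 0.424, -0.011], [0.424, 0.905, -0.002], [0.01, -0.006, -1.0]]
contact_force: [-1.6, 0.4, 0.7]
gripper_width: 0.045
finger_force: 0.0
```

```bash
python3 chk.py c4.png
python3 - <<'E'
from h import *
c=snap('wrist'); wbez(c)
p,R=inc(Rd(155),[.5915,-.0922,.022],say='at')
E
```

```text
rack bezel [208. 273.] 329 X -0.0074 Y 0.0330 H 0.0182 0.088 0.021 0.2
rack bezel [188. 293.] 330 X -0.0091 Y 0.0964 H 0.0179 0.088 0.021 2.3
w [430. 140.] 5083 0.6004 0.0323 0.251 0.015 174.1
w [500. 143.] 31019 0.642 0.1042 0.301 0.151 169.6
w [279. 225.] 3415 0.5948 -0.0953 0.09 0.021 155.5
w [146. 264.] 2236 0.5786 -0.2049 0.066 0.029 166.2
w [ 10. 281.] 795 0.52 -0.3836 0.062 0.057 163.4
w [219. 283.] 1236 0.6116 -0.1593 0.037 0.034 67.3
w [345. 283.] 1230 0.6568 -0.0624 0.037 0.035 63.9
at [ 0.04 -0.15  9.24] [-0.2 -0.  -0.1]
```

carry_out --pt "0 -0.1 3 -0.2 0 0 4.5" --pt "0 -0.1 6 -0.2 0 0 4.5" --pt "0 -0.1 8.4 -0.2 0 0 4.5" --pt "0 -0.1 9.2 -0.2 0 0 4.5" --pt "0 -0.1 9.2 -0.2 0 0 1.6" --pt "0 -0.1 9.2 -0.2 0 0 1.6" --pt "0 -0.1 9.2 -0.2 0 0 1.6" --pt "0 -0.1 9.2 -0.2 0 0 1.6"

```text
t: 30.28
position: [0.5947, -0.0928, 0.0313]
tool_rot: [[-0.905, 0.424, 0.007], [0.424, 0.905, -0.001], [-0.007, 0.002, -1.0]]
contact_force: [-0.1, 0.8, 4.3]
gripper_width: 0.0206
finger_force: 52.2
```

carry_out --pt "0 0 0 0 0 0 1.6" --pt "0 0 -1 0 0 0 1.6" --pt "0 0 -3 0 0 0 1.6" --pt "0 0 -6 0 0 0 1.6" --pt "2 0 -9.5 0 0 0 1.6" --pt "5.5 0 -13 0 0 0 1.6" --pt "9 0 -17 0 0 0 1.6" --pt "12 0 -17 0 0 0 1.6"

```text
t: 30.95
position: [0.4895, -0.0434, 0.2023]
tool_rot: [[-0.905, 0.425, 0.012], [0.425, 0.905, -0.002], [-0.012, 0.004, -1.0]]
contact_force: [1.3, 0.8, 0.4]
gripper_width: 0.0205
finger_force: 51.6
```

Run:
```python
from h import *
p,R=inc(Rd(174.4),[.42,.05,.21],say='mid')
p,R=inc(Rr,rk(-.008,-.033,.14),p,R,say='pre')
```

```text
mid [10.24  5.5  -1.47] [  0.1   0.7 -19.6]
pre [-3.91 14.26  2.66] [  0.  -20.1   0. ]
```

carry_out --pt "3 1.2 -0.5 0 0.3 -6 1.6" --pt "6 2.5 -1 0 0.7 -12 1.6" --pt "9 4.2 -1.5 0 0.7 -19.6 1.6" --pt "10.2 5.5 -1.5 0 0.7 -19.6 1.6" --pt "10.2 5.5 -1.5 0 0.7 -19.6 1.6"

```text
t: 31.37
position: [0.4164, 0.0522, 0.2136]
tool_rot: [[-0.996, 0.093, -0.008], [0.093, 0.996, 0.004], [0.008, 0.003, -1.0]]
contact_force: [0.4, -0.2, -1.0]
gripper_width: 0.0204
finger_force: 51.6
```

carry_out --pt "-0.3 3 0 0 -3.4 0 1.6" --pt "-1 6 0 0 -6.8 0 1.6" --pt "-2 9 0.5 0 -10 0 1.6" --pt "-3 12 1.2 0 -13.4 0 1.6" --pt "-3.9 14.3 2 0 -16.8 0 1.6" --pt "-3.9 14.3 2.7 0 -20.1 0 1.6" --pt "-3.9 14.3 2.7 0 -20.1 0 1.6"

```text
t: 31.95
position: [0.4684, 0.1887, 0.1833]
tool_rot: [[-0.939, 0.094, 0.33], [0.088, 0.996, -0.032], [-0.332, -0.001, -0.943]]
contact_force: [-1.0, -0.2, -1.2]
gripper_width: 0.0206
finger_force: 51.6
```

Run:
```python
from h import *
o=get_obs();print(o['gripper_width'],o['finger_force'])
p,R=inc(Rr,rk(-.004,-.033,.026),say='place')
```

```text
0.02056457033339825 51.58643066883087
place [-1.16 -0.02 10.97] [-0.  -0.7  0.2]
```

carry_out --pt "-1.1 0 3 0 -0.7 0.2 1.6" --pt "-1.1 0 6 0 -0.7 0.2 1.6" --pt "-1.1 0 8.5 0 -0.7 0.2 1.6" --pt "-1.1 0 10 0 -0.7 0.2 1.6" --pt "-1.1 0 10.7 0 -0.7 0.2 1.6" --pt "-1.1 0 11 0 -0.7 0.2 1.6" --pt "-1.1 0 11 0 -0.7 0.2 1.6"

```text
t: 32.53
position: [0.518, 0.1837, 0.0854]
tool_rot: [[-0.933, 0.101, 0.345], [0.095, 0.995, -0.032], [-0.346, 0.003, -0.938]]
contact_force: [0.2, -0.5, -0.6]
gripper_width: 0.0205
finger_force: 51.6
```

carry_out --pt "0 0 0 0 0 0 2.6" --pt "0 0 0 0 0 0 3.4" --pt "0 0 0 0 0 0 3.4" --pt "0 0 -1.5 0 0 0 3.4" --pt "0 0 -4 0 0 0 3.4" --pt "0 0 -8 0 0 0 3.4" --pt "0 0 -12 0 0 0 3.4" --pt "3 -3 -15 0 5 0 3.4"

```text
t: 33.2
position: [0.4447, 0.1706, 0.2174]
tool_rot: [[-0.958, 0.094, 0.271], [0.093, 0.996, -0.017], [-0.271, 0.009, -0.963]]
contact_force: [0.8, -1.2, 0.3]
gripper_width: 0.0337
finger_force: 0.0
```

```bash
python3 bz.py c5.png
python3 - <<'E'
from h import *
p,R=inc(Rd(168),[.45,-.06,.22],say='mid')
p,R=inc(Rd(166),[.588,-.2087,.11],p,R,say='pre')
E
```

```text
blob [289. 110.] 301 ctr 0.676 -0.2309 size 0.057 0.052 ang 129.6
blob [309. 134.] 261 ctr 0.5879 -0.2086 size 0.092 0.025 ang 166.0
mid [ -3.31 -22.44  -0.05] [ 1.2 15.2  6.4]
pre [-16.59 -11.68  11.  ] [0. 0. 2.]
```

carry_out --pt "-0.4 -3 0 0.2 2.5 1 4.5" --pt "-0.8 -6 0 0.4 5 2 4.5" --pt "-1.2 -9 0 0.6 7.5 3 4.5" --pt "-1.6 -12 0 0.8 10 4 4.5" --pt "-2.2 -15 0 1 12.5 5 4.5" --pt "-2.7 -18.5 0 1.2 15.2 6.4 4.5" --pt "-3.3 -22.4 0 1.2 15.2 6.4 4.5" --pt "-3.3 -22.4 0 1.2 15.2 6.4 4.5"

```text
t: 33.92
position: [0.4532, -0.0644, 0.2205]
tool_rot: [[-0.976, 0.217, 0.002], [0.217, 0.976, -0.006], [-0.003, -0.006, -1.0]]
contact_force: [-0.4, 0.2, -0.8]
gripper_width: 0.0449
finger_force: 0.0
```

carry_out --pt "-2.6 -1.8 0.5 0 0 0 4.5" --pt "-5.2 -3.6 2 0 0 1 4.5" --pt "-7.8 -5.4 3.5 0 0 2 4.5" --pt "-10.4 -7.2 5 0 0 2 4.5" --pt "-13 -9 7 0 0 2 4.5" --pt "-15.5 -10.8 9 0 0 2 4.5" --pt "-16.6 -11.7 11 0 0 2 4.5" --pt "-16.6 -11.7 11 0 0 2 4.5"

```text
t: 34.58
position: [0.5896, -0.2097, 0.1061]
tool_rot: [[-0.969, 0.247, -0.005], [0.247, 0.969, -0.002], [0.005, -0.003, -1.0]]
contact_force: [-0.2, 0.8, -1.0]
gripper_width: 0.0451
finger_force: 0.0
```

```bash
python3 chk.py c6.png
python3 - <<'E'
from h import *
c=snap('wrist'); wbez(c)
p,R=inc(Rd(166),[.588,-.2089,.022],say='at')
E
```

```text
rack bezel [226. 252.] 324 X 0.0002 Y -0.0317 H 0.0183 0.021 0.089 89.8
rack bezel [208. 273.] 331 X -0.0076 Y 0.0330 H 0.0180 0.021 0.088 90.0
rack bezel [188. 293.] 336 X -0.0092 Y 0.0962 H 0.0181 0.088 0.02 2.1
w [549. 150.] 5491 0.592 0.0322 0.283 0.036 173.8
w [ 43. 209.] 8278 0.5163 -0.4195 0.183 0.176 171.5
w [277. 226.] 3767 0.591 -0.2132 0.09 0.021 166.1
w [219. 283.] 1244 0.6171 -0.2688 0.037 0.033 78.3
w [345. 283.] 1239 0.6423 -0.1695 0.036 0.033 74.7
w [401. 287.] 1060 0.6618 -0.1255 0.051 0.022 72.4
at [ 0.07 -0.1   8.16] [-0.1 -0.1 -0.2]
```

Three bezels are on the rack, flat and aligned. Now the last one.

carry_out --pt "0 -0.1 3 0 0 0 4.5" --pt "0 -0.1 6 0 0 0 4.5" --pt "0 -0.1 7.6 0 0 0 4.5" --pt "0 -0.1 8.1 0 0 0 4.5" --pt "0 -0.1 8.1 0 0 0 1.6" --pt "0 -0.1 8.1 0 0 0 1.6" --pt "0 -0.1 8.1 0 0 0 1.6" --pt "0 -0.1 8.1 0 0 0 1.6"

```text
t: 35.35
position: [0.5907, -0.2099, 0.0315]
tool_rot: [[-0.97, 0.245, 0.003], [0.245, 0.97, -0.004], [-0.004, -0.003, -1.0]]
contact_force: [-0.8, 1.2, 4.3]
gripper_width: 0.0205
finger_force: 52.1
```

carry_out --pt "0 0 0 0 0 0 1.6" --pt "0 0 -1 0 0 0 1.6" --pt "0 0 -3 0 0 0 1.6" --pt "0 0 -6 0 0 0 1.6" --pt "2 2 -9.5 0 0 0 1.6" --pt "4.5 4.5 -13 0 0 0 1.6" --pt "7 7 -17 0 0 0 1.6" --pt "10 10 -17 0 0 0 1.6"

```text
t: 36.02
position: [0.5286, -0.104, 0.1988]
tool_rot: [[-0.969, 0.247, 0.01], [0.247, 0.969, -0.006], [-0.011, -0.003, -1.0]]
contact_force: [1.7, 0.9, 1.4]
gripper_width: 0.0202
finger_force: 51.5
```

Run:
```python
from h import *
p,R=inc(Rd(174.4),[.42,.02,.21],say='mid')
p,R=inc(Rr,rk(-.008,-.098,.14),p,R,say='pre')
```

```text
mid [13.56  9.33 -1.89] [-0.2  0.6 -8.7]
pre [-3.61 10.74  2.66] [  0.  -20.1   0. ]
```

carry_out --pt "3.5 1 -0.8 0 0.3 -4 1.6" --pt "7 2.5 -1.9 0 0.6 -8.7 1.6" --pt "10.5 5 -1.9 0 0.6 -8.7 1.6" --pt "13 8 -1.9 0 0.6 -8.7 1.6" --pt "13.5 9.3 -1.9 0 0.6 -8.7 1.6" --pt "13.5 9.3 -1.9 0 0.6 -8.7 1.6"

```text
t: 36.52
position: [0.4169, 0.0222, 0.2135]
tool_rot: [[-0.996, 0.092, -0.009], [0.092, 0.996, -0.0], [0.009, -0.001, -1.0]]
contact_force: [0.4, 0.1, -0.5]
gripper_width: 0.0208
finger_force: 51.5
```

carry_out --pt "0 3 0 0 -3.4 0 1.6" --pt "-0.5 6 0 0 -6.8 0 1.6" --pt "-1.3 8.5 0.5 0 -10 0 1.6" --pt "-2.3 10.7 1.2 0 -13.4 0 1.6" --pt "-3.6 10.7 2 0 -16.8 0 1.6" --pt "-3.6 10.7 2.7 0 -20.1 0 1.6" --pt "-3.6 10.7 2.7 0 -20.1 0 1.6"

```text
t: 37.1
position: [0.462, 0.1223, 0.183]
tool_rot: [[-0.94, 0.095, 0.329], [0.088, 0.995, -0.036], [-0.331, -0.005, -0.944]]
contact_force: [-1.3, -0.1, -0.8]
gripper_width: 0.0204
finger_force: 51.5
```

Run:
```python
from h import *
o=get_obs();print(o['gripper_width'],o['finger_force'])
p,R=inc(Rr,rk(-.007,-.097,.026),say='place')
```

```text
0.02037506313544849 51.48576736450195
place [-0.87  0.29 10.93] [-0.2 -0.7  0.3]
```

carry_out --pt "-0.8 0.3 3 -0.2 -0.7 0.3 1.6" --pt "-0.8 0.3 6 -0.2 -0.7 0.3 1.6" --pt "-0.8 0.3 8.5 -0.2 -0.7 0.3 1.6" --pt "-0.8 0.3 10 -0.2 -0.7 0.3 1.6" --pt "-0.8 0.3 10.7 -0.2 -0.7 0.3 1.6" --pt "-0.8 0.3 10.9 -0.2 -0.7 0.3 1.6" --pt "-0.8 0.3 10.9 -0.2 -0.7 0.3 1.6"

```text
t: 37.68
position: [0.5087, 0.1211, 0.085]
tool_rot: [[-0.934, 0.1, 0.344], [0.095, 0.995, -0.032], [-0.345, 0.002, -0.938]]
contact_force: [-0.1, -0.1, -0.2]
gripper_width: 0.0208
finger_force: 51.5
```

carry_out --pt "0 0 0 0 0 0 2.6" --pt "0 0 0 0 0 0 3.4" --pt "0 0 0 0 0 0 3.4" --pt "0 0 -1.5 0 0 0 3.4" --pt "0 0 -4 0 0 0 3.4" --pt "0 0 -8 0 0 0 3.4" --pt "0 0 -12 0 0 0 3.4" --pt "3 0 -15 0 5 0 3.4"

```text
t: 38.35
position: [0.4301, 0.1298, 0.2196]
tool_rot: [[-0.958, 0.098, 0.268], [0.096, 0.995, -0.02], [-0.269, 0.006, -0.963]]
contact_force: [0.8, -0.7, 0.6]
gripper_width: 0.0345
finger_force: 0.0
```

carry_out --pt "2 -3 0 0 5 0 3.4" --pt "4 -6 0 0 10 0 3.4" --pt "4 -10 0 0 15 0 3.4" --pt "4 -14 0 0 15 0 3.4" --pt "4 -18 0 0 15 0 3.4" --pt "4 -22 0 0 15 0 3.4" --pt "4 -26 0 0 15 0 3.4" --pt "4 -26 0 0 15 0 3.4"

```text
t: 39.02
position: [0.3642, -0.1315, 0.2046]
tool_rot: [[-0.994, 0.107, 0.006], [0.107, 0.994, -0.001], [-0.006, -0.001, -1.0]]
contact_force: [-0.3, -0.0, 0.1]
gripper_width: 0.0344
finger_force: 0.0
```

```bash
python3 chk.py end.png; python3 bz.py end2.png
```

```text
rack bezel [247. 235.] 324 X -0.0033 Y -0.0951 H 0.0182 0.089 0.021 0.0
rack bezel [226. 251.] 337 X 0.0002 Y -0.0320 H 0.0180 0.022 0.089 89.5
rack bezel [208. 273.] 340 X -0.0076 Y 0.0331 H 0.0178 0.089 0.021 0.5
rack bezel [188. 293.] 355 X -0.0093 Y 0.0960 H 0.0179 0.089 0.021 1.0
blob [289. 110.] 304 ctr 0.676 -0.2309 size 0.057 0.052 ang 129.6
```

View pics/end.png

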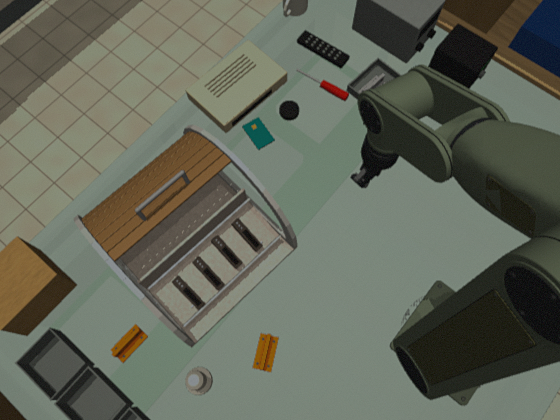

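The final view shows four bezels side by side on the rack ((188,293) to (247,235)), the shutter open, and the card, reel and screwdriver where they were.

```bash
python3 -c "
from station import r; print(r.sign_off())"
```

```text
the job is handed in; nothing more can be done
None
```

The job is handed in: the shutter is fully open, both steel brackets are in the tray, all four bezels lie flat side by side on the rack, and the card, reel and screwdriver were not moved.

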